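# Seat the grating insert with tongs

## Task

The little grating insert lying in the grey dish is scalded clean and its teeth are sharp, so never touch it with the gripper: take the sprung tongs, squeeze them onto the insert's two long sides, and carry it to the white grater board. Seat it there fully home over the two pins, toothed face up, either way round, let it go, and then lay the tongs flat on the open counter. Leave the dish and the other kitchen things where they are.

Things in the scene. Friction and masses are not known exactly. Their poses are not given: they have to be found in the camera images.
- tongs: Sprung kitchen tongs lying flat on the counter, 125 g, 202 mm long: steel arms, black grip sleeves and tips. Origin: midway between the sleeves, level with their lower edges; x from the tips towards the hinge, y across the arms, z up. Hinge at x +95 mm. The frame is fixed to the +y arm: squeezed, the tongs' middle line turns from it by half of joint tongs_arm, the tips towards -y.
- tongs_grip (a point): On the tongs, 12 mm above the origin, axes alike: middle of the grip zone; the centre of mass lies 9 mm from it towards the hinge. Sleeves run from x -38 to +40 mm, 24 mm high, 6 mm thick, flat outside; left open they measure 56 mm over the outsides here and the arms spread 3.6 degrees each way.
- tongs_tips (a point): On the tongs, at x -90 mm, y 0, z 12 mm of the tongs: middle between the open tip pads. Pads: x -71 to -99 mm, 14 mm high, 4 mm thick, flat inside. Left open they stand 51 mm clear of each other; behind them the arms are 16 mm high back to the sleeves.
- tongs_arm (a joint): Squeeze angle (rad): 0 open (spring), 0.27 tips shut. Each 0.01 narrows the sleeves 0.95 mm and the tip gap 1.85 mm. On the 28 mm insert it reads about 0.126: sleeves 44 mm over parallel outsides. Squeezing at the sleeves takes 4 N to start and 0.6 N per mm more (11.5 N at 44 mm); at 50 to 52 mm the spring keeps the tongs firm in a gripper with the tips well open.
- insert: Grating insert: white plastic frame 84 (x) x 28 (y) x 8 (z) mm, 45 g, with a patch of steel teeth 1.5 mm high in the middle of its top; two through holes of 8 mm diameter at x +32 and x -32 mm. Origin: centre of its underside, z up. It lies flat on the floor of the dish.
- dish: Round grey ceramic dish, 194 mm across the rim, 38 mm high, inner floor 7 mm above the counter and about 160 mm across, 0.75 kg, standing loose. Origin: centre of its underside.
- board: White plastic grater board on rubber feet, fixed. 116 mm wide (x; rails at x +-50 to 58 mm, 40 mm high), y -82 to +152 mm, loop handle to y +193 mm, deck top 36 mm high. Opening for the insert round the origin: 92 (x) x 36 (y) mm, with a finger cut-out in each long side (x -20 to +20 mm, out to y +-32 mm), hollow below. Origin: on the counter under the seat's centre, z up.
- seat (a point): Centre of the seat at the level of its two ledges, 28 mm above the counter; axes as the board. Two steel pins stand on the ledges at x +32 and -32 mm: 5 mm thick, 7 mm high, upper 3 mm tapered. With the insert home its origin is here, its x along this x either way, its frame flush with the deck.
- timer: Turning-knob kitchen timer, white plastic, 68 mm across, 56 mm high. Bystander. Origin: centre of its underside.
- jar: Tall glass jar with steel screw lid, 90 mm across, 210 mm high. Bystander. Origin: centre of its underside.
- spoon: Bamboo spoon lying flat, 260 mm long along its x (bowl end 56 mm wide at +x), 14 mm high. Bystander. Origin: middle of its underside.
- scraper: Steel bowl scraper lying flat, 89 (x) x 125 (y) mm, 18 mm high. Bystander. Origin: centre of its underside.
Mind the look-alikes: they are no part of the job. Of the things like the insert, leave any that is green; of the rest the larger one is meant.

How it is judged:
By the outcome, as a careful person would: the job done as asked, in the order asked, and still so for the second after the job is handed in, with the robot touching nothing.
It also fails if it takes over 54 s, if anything falls off the work surface, if the arm or the gripper's body presses on something with over 40 N, if the wrist force passes 120 N, or if a joint passes its speed limit or range.

## Robot

A 6-joint arm with a two-finger parallel gripper is mounted at the origin on the work surface. World frame = base frame: x ahead of the robot, y to its left, z up, the work surface at z = 0. Lengths are in mm, angles in rad, forces in N, time in s.
With the tool pointing down it reaches from about 350 to 975 mm from the base axis. Payload 7.1 kg.
Tool frame: the origin (TCP) lies at the very end of the fingers, on their centre line; the grasp point (between the pads) lies 19 mm behind it; y points along the fingers, x is the direction in which the jaws open and shut, and the axes are right-handed (so a half turn about y gives the same grasp; the last joint's range is limited). The gripper opens to 88 mm and grips with 3 to 60 N. Pads are 20 mm wide; open, the fingers measure 115 mm over their backs; the gripper's body (75 mm by 178 mm) begins 61 mm behind the grasp point.
Start: joints at [-1.284, 0.423, 1.63, -0, 1.089, -0.019], TCP at [188.178, -595.981, 201.575] pointing down, gripper open.
Joint ranges: [-3, 3], [-0.9, 2.11], [0.09, 2.58], [-1.31, 4.45], [0.11, 2.69], [-2.54, 2.54]. Speed limits (rad/s): [2.39, 2.39, 3.01, 3.14, 3.14, 3.14].

## Interface

Orientations are given as a rotation vector (axis times angle).
In Python, from workcell import ctrl gives the robot as it stands. The module is installed in compiled form; this text tells all that it offers.
- The arm moves only by the tool jog_arm, never from a script. Its argument "steps" is a list of rows, each an object with "turn": the turn, a rotation vector about the world's x, y, z scaled (see below), a list of three; "dp": the shift along the world's x, y, z scaled (see below), a list of three; "claw": the opening, from 0 (shut) to 1 (fully open). In form: [{"turn": [wx, wy, wz], "dp": [x, y, z], "claw": claw}, ...]. A call has 1 to 12 rows; each row is the pose to reach, as a shift and turn from the pose measured when the call began, turning the shorter way round; what a row does not reach only later rows make up. The controller multiplies each number of a shift by 80 mm and each number of a turn by pi rad. A row lasts 1/12 s, in which the tool goes at most 41.7 mm and 7.16 degrees, less where a joint would pass 70% of its speed; a pose out of reach is approached as far as the arm can. A call with a number of a shift or a turn outside -1 to 1 is refused whole. A call with a gripper value outside its range is refused whole. The fingers move at their own pace and stop on an object; the grip force is fixed at half the most. Time passes only in rows, so rows that repeat a pose let the fingers close. It gives the time, the measured TCP pose, the force and the opening at its end, in the units of the state.
- ctrl.get_obs(): the state, without advancing time (a new reading comes with each control period).
- ctrl.get_image(name): name is "scene" or "top"; returns a dict with "img" (400x640x3 uint8, red, green, blue), "range_z" (400x640 float32, mm along the optical axis (not along the pixel's ray), 0 where there is no reading), "fovy" (degrees; the focal length in pixels is half the picture's height over the tangent of half this angle, whatever the lens; pixels are square), "cx", "cy" (the principal point, pixels), "dist_coeffs" ([k1, k2, p1, p2, k3] as OpenCV has them; the pictures are not rectified), "camera_from_world" (4x4, takes a point from world to camera coordinates). Camera axes: x right, y down, z forward; pixel columns grow to the right and rows downward; lengths in mm; the calibration is good to about 2 mm. A picture is of the moment at which its call begins.
- ctrl.close_job(): hands the job in, once; it reports no verdict.
The state is a dict: "t": time; "qpos": joint angles; "qvel": joint speeds; "joint_torque": joint torques, N m; "ee_pos": TCP position; "orientation": TCP orientation; "ft_force": force on the tool from outside, world axes, zero at the start; "moment": the same for the moment, N m; "width": finger opening in mm.
Only numpy, scipy, OpenCV 4.12 (cv2) and the standard library are available. Lean on these libraries where they do the work, as an engineer would, in place of code of your own. Each camera call takes 0.05 s, during which the arm holds its last target.

## Working session

There is one attempt and no reset: what is moved stays moved. The work goes in short steps, Python scripts to look and compute and a tool call to move; the robot and the scene stay as the last step left them, time stands still between calls to the robot, and variables do not carry over. Pictures are saved under pics/ and viewed, and the job is handed in when it is done.

Besides the shell and the picture viewer there is one more tool, called as name(argument=value, ...), one argument or row to a line, values as JSON. jog_arm: Moves the arm, as the interface text tells. Its arguments: {"type":"object","properties":{"steps":{"type":"array","items":{"type":"object","properties":{"turn":{"type":"array","items":{"type":"number"}},"dp":{"type":"array","items":{"type":"number"}},"claw":{"type":"number"}}}}},"required":["steps"]}

```bash
mkdir -p pics; cat > h.py <<'E'
import numpy as np, cv2
from workcell import ctrl
def grab(name):
    d=ctrl.get_image(name); f=200/np.tan(np.radians(d['fovy'])/2)
    h,w=d['img'].shape[:2]
    d['K']=np.array([[f,0,d['cx']],[0,f,d['cy']],[0,0,1.]]); d['D']=np.array(d['dist_coeffs'],float)
    d['T']=np.array(d['camera_from_world']); return d
def rays(d,px):
    px=np.asarray(px,float).reshape(-1,1,2)
    u=cv2.undistortPointsIter(px,d['K'],d['D'],None,None,(3,50,1e-9)).reshape(-1,2)
    return np.c_[u,np.ones(len(u))]
def plane(d,px,z):
    r=rays(d,px); R=d['T'][:3,:3]; c=-R.T@d['T'][:3,3]; w=r@R
    return c+w*((z-c[2])/w[:,2])[:,None]
def pts(d,px):
    px=np.asarray(px).reshape(-1,2); z=d['range_z'][px[:,1].astype(int),px[:,0].astype(int)]
    R=d['T'][:3,:3]; return (rays(d,px)*z[:,None]-d['T'][:3,3])@R
def proj(d,P):
    rv=cv2.Rodrigues(d['T'][:3,:3])[0]
    return cv2.projectPoints(np.asarray(P,float).reshape(-1,1,3),rv,d['T'][:3,3],d['K'],d['D'])[0].reshape(-1,2)
def save(img,n): cv2.imwrite('pics/'+n,cv2.cvtColor(img,cv2.COLOR_RGB2BGR))
def crop(d,x0,y0,x1,y1,s,n): save(cv2.resize(d['img'][y0:y1,x0:x1],None,fx=s,fy=s,interpolation=cv2.INTER_CUBIC),n)
E
python3 - <<'E'
from h import *
import pickle
print(ctrl.get_obs())
for n in('scene','top'):
    d=grab(n); save(d['img'],n+'0.png'); pickle.dump(d,open(n+'0.pkl','wb'))
    R=d['T'][:3,:3]; print(n,d['fovy'],d['D'],-R.T@d['T'][:3,3],R[2])
E
```

```text
{'t': 0.0, 'qpos': array([-1.28401020e+00,  4.23828741e-01,  1.63065473e+00,  9.18268501e-06,
        1.08858839e+00, -1.89997807e-02]), 'qvel': array([ 4.66130407e-05, -4.07674332e-04,  1.40378175e-03, -9.21523835e-04,
       -1.75094792e-04, -3.09758365e-04]), 'joint_torque': array([-1.52812179e-03, -5.44631302e+01, -2.73668343e+01,  6.43258612e-02,
        2.27972941e-02, -1.06747862e-04]), 'ee_pos': array([ 188.01913268, -595.45625451,  200.8231249 ]), 'orientation': array([-1.33755102,  0.98189527, -0.97995174]), 'ft_force': array([ 0.92471903, -0.05530992,  0.31924021]), 'moment': array([0.00901824, 0.04961063, 0.0093694 ]), 'width': 88.03197401588257}
scene 53.8721866262843 [-0.01058367  0.          0.          0.          0.        ] [1610.16881206  306.89583915  823.29198043] [-0.78614811 -0.20029589 -0.58468172]
top 47.897667737809535 [-0.04549935  0.          0.          0.          0.        ] [ 416.4233736    33.59085229 1330.61557937] [ 0.12234626  0.01329781 -0.99239839]
```

View pics/scene0.png

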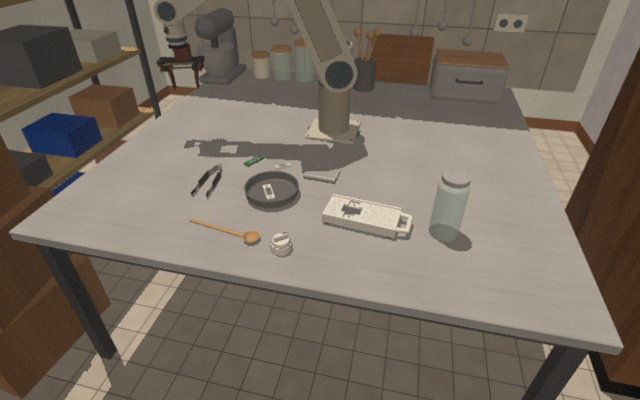

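View pics/top0.png

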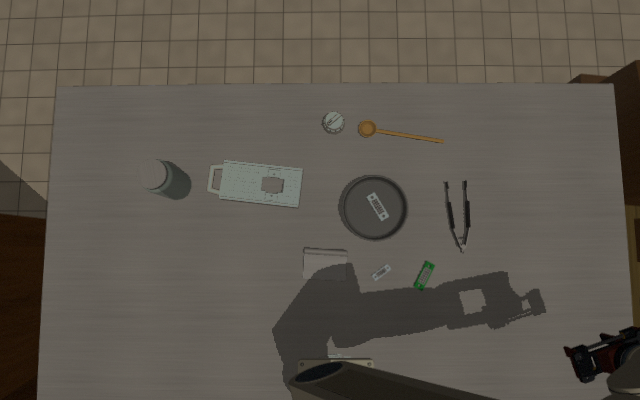

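The top view shows the tongs at about (458,215), tips up, and the dish at (373,208). Three things look like the insert: the white one in the dish at (377,207), a smaller white one at (382,272) and a green one at (424,275). The one in the dish fits, being the larger white one. The board is at (260,184) with its opening at (272,185). I'll confirm in an enlarged crop.

```bash
python3 - <<'E'
from h import *
import pickle
d=pickle.load(open('top0.pkl','rb'))
crop(d,330,165,480,295,5,'c1.png'); crop(d,200,150,310,220,7,'c2.png')
for n,p,z in (('dish insert',[[368,195],[374,192],[388,217],[382,220]],15),('small',[[374,276],[389,267]],8),('green',[[415,287],[433,262]],8)):
    P=plane(d,p,z); print(n,P.round(0).tolist())
E
```

```text
dish insert [[576.0, -98.0, 15.0], [585.0, -116.0, 15.0], [511.0, -155.0, 15.0], [502.0, -138.0, 15.0]]
small [[340.0, -112.0, 8.0], [366.0, -156.0, 8.0]]
green [[308.0, -230.0, 8.0], [380.0, -285.0, 8.0]]
```

View pics/c1.png

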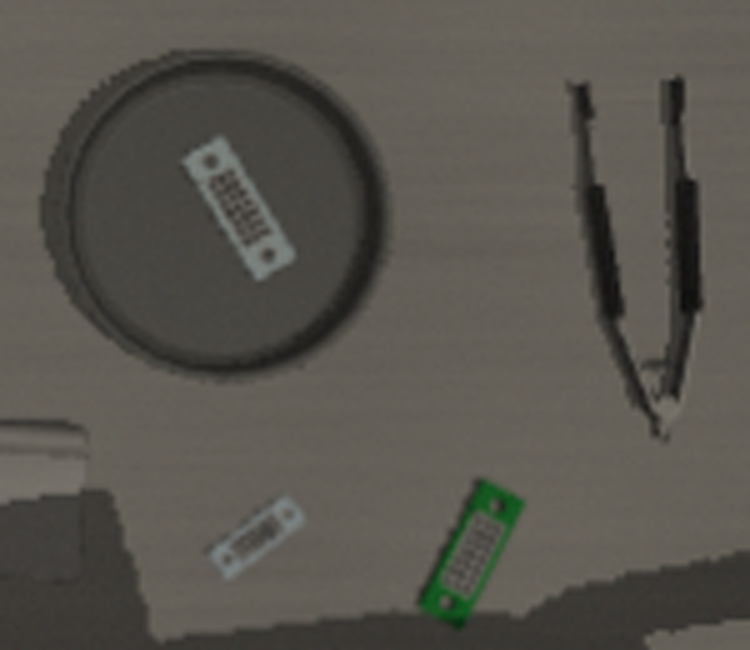

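View pics/c2.png

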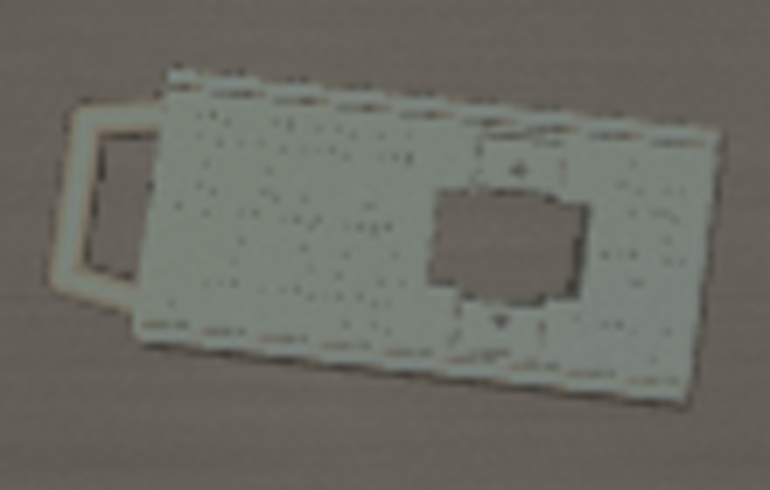

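The crop confirms it. The white insert in the dish is about 84 mm long, the other white one is about 50 mm and the green one is excluded. Next I'll measure precisely.

```bash
python3 - <<'E'
from h import *
import pickle
d=pickle.load(open('top0.pkl','rb'))
img=d['img'].astype(int); hsv=cv2.cvtColor(d['img'],cv2.COLOR_RGB2HSV)
def comps(mask,roi,minA):
    m=np.zeros(mask.shape,np.uint8); x0,y0,x1,y1=roi; m[y0:y1,x0:x1]=mask[y0:y1,x0:x1]
    n,l,s,c=cv2.connectedComponentsWithStats(m); return [(l==i,s[i],c[i]) for i in range(1,n) if s[i][4]>=minA]
v=hsv[...,2]
ys,xs=np.mgrid[0:400,0:640]
P=pts(d,np.c_[xs.ravel(),ys.ravel()]).reshape(400,640,3)
print('counter z', np.median(P[300:320,180:250,2]), P[300:320,180:250,2].std())
for nm,mk,roi,a in (('dark',v<38,(435,170,485,260),8),('insert',v>105,(350,180,400,235),20)):
    for m,s,c in comps(mk.astype(np.uint8),roi,a):
        q=np.argwhere(m)[:,::-1]
        print(nm,s,c.round(1),'depth z',np.percentile(P[m][:,2],[10,50,90]).round(1),'ctr xy',P[m].mean(0).round(1))
        for z in ((24,19) if nm=='dark' else (15,)):
            W=plane(d,q,z)[:,:2].astype(np.float32); r=cv2.minAreaRect(W); print('   ',z,np.round(r[0],1),np.round(r[1],1),round(r[2],1))
            vx=cv2.fitLine(W,cv2.DIST_L2,0,.01,.01).ravel(); print('   line',vx.round(3), np.degrees(np.arctan2(vx[1],vx[0])).round(2))
np.save('P.npy',P)
E
```

```text
counter z 0.2579427503170528 61.574228486475995
dark [464 181   2   9  14] [464.6 184.6] depth z [ 8.1 15.1 19.7] ctr xy [ 606.  -384.3   14.3]
    24 [ 603.3 -380.7] [ 2.9 23.8] 87.5
   line [ 1.00000e+00 -6.00000e-03  6.04567e+02 -3.81211e+02] -0.34
    19 [ 604.  -382.3] [ 3.  23.9] 87.5
   line [ 1.00000e+00 -6.00000e-03  6.05287e+02 -3.82798e+02] -0.34
dark [446 182   2   6   9] [446.3 185. ] depth z [13.  16.5 20.8] ctr xy [ 604.5 -329.2   16.8]
    24 [ 604.9 -327.8] [ 2.9 14.8] 87.8
   line [ 9.96000e-01  9.20000e-02  6.03496e+02 -3.27229e+02] 5.29
    19 [ 605.6 -329.2] [ 3.  14.9] 87.8
   line [ 9.96000e-01  9.20000e-02  6.04212e+02 -3.28610e+02] 5.28
dark [465 201   5  27 107] [467.  213.9] depth z [ 4.  18.3 25.2] ctr xy [ 518.9 -386.9   16.4]
    24 [ 518.2 -384.5] [11.7 75.8] 89.8
   line [ 1.00000e+00  1.10000e-02  5.18353e+02 -3.84483e+02] 0.62
    19 [ 518.6 -386.1] [11.8 76.1] 89.8
   line [ 1.00000e+00  1.10000e-02  5.18743e+02 -3.86083e+02] 0.62
dark [447 202   7  27  87] [450.3 215. ] depth z [11.2 20.2 24.9] ctr xy [ 515.1 -332.7   34.3]
    24 [ 515.6 -335.4] [76.3 10.1] 7.4
   line [ 9.93000e-01  1.20000e-01  5.15493e+02 -3.35639e+02] 6.88
    19 [ 516.  -336.8] [76.6 10.2] 7.4
   line [ 9.93000e-01  1.20000e-01  5.15872e+02 -3.37052e+02] 6.88
insert [367 193  22  28 139] [377.8 206.5] depth z [11.4 14.8 18.2] ctr xy [ 539.8 -122.4   43.1]
    15 [ 542.7 -125.3] [82.2 26.3] 30.5
   line [ 8.6000e-01  5.1000e-01  5.4186e+02 -1.2605e+02] 30.68
```

```bash
python3 - <<'E'
from h import *
import pickle
d=pickle.load(open('top0.pkl','rb')); s=pickle.load(open('scene0.pkl','rb'))
P=plane(d,[[274.0,174.0],[271.4,195.7]],33); print(P.round(1),np.linalg.norm(P[0]-P[1]),P.mean(0).round(1),np.degrees(np.arctan2(*(P[0]-P[1])[1::-1])))
hsv=cv2.cvtColor(d['img'],cv2.COLOR_RGB2HSV); v=hsv[...,2]
# board outline
m=np.zeros_like(v); m[150:215,200:312]=(v[150:215,200:312]>108); m=cv2.morphologyEx(m,cv2.MORPH_OPEN,np.ones((2,2)))
c=max(cv2.findContours(m,0,1)[0],key=cv2.contourArea)[:,0]
print(cv2.contourArea(c)); W=plane(d,c,38)[:,:2]
W2=W[W[:,1]<W[:,1].min()+215].astype(np.float32); r=cv2.minAreaRect(W2);print('board rect wo handle',np.round(cv2.boxPoints(r),1).tolist(),r)
# jar/dish/timer
P=np.load('P.npy')
k=(P[...,2]>33)&(P[...,2]<44); k[:, :335]=0;k[:,412:]=0;k[:170]=0;k[245:]=0
D=P[k][:,:2].astype(np.float32); print('dish',cv2.minEnclosingCircle(D), np.linalg.norm(np.percentile(D,95,axis=0)-np.percentile(D,5,axis=0)))
# scene crops
p=proj(s,[[550,150,36],[543,-126,15],[518,-361,20]]);print(p)
a=p[0].astype(int);crop(s,a[0]-60,a[1]-35,a[0]+60,a[1]+40,6,'s1.png')
a=p[1].astype(int);crop(s,a[0]-90,a[1]-45,a[0]+50,a[1]+40,5,'s2.png')
# overlay axes on top
im=cv2.resize(d['img'][165:205,240:310],None,fx=10,fy=10,interpolation=cv2.INTER_CUBIC); save(im,'c3.png')
im=cv2.resize(d['img'][185:230,355:400],None,fx=12,fy=12,interpolation=cv2.INTER_CUBIC); save(im,'c4.png')
E
```

```text
[[636.8 177.5  33. ]
 [572.9 184.4  33. ]] 64.28941960637579 [604.9 181.   33. ] -6.220071394052771
3338.5
board rect wo handle [[536.5, 104.9000015258789], [650.2000122070312, 91.5], [675.5999755859375, 306.70001220703125], [561.9000244140625, 320.1000061035156]] ((606.0736083984375, 205.79794311523438), (216.6608123779297, 114.4619140625), 83.26528930664062)
dish ((537.411865234375, -114.56440734863281), 96.62818145751953) 258.13422
[[344.94283043 198.05571261]
 [268.37230728 191.0483871 ]
 [210.57522351 177.74065521]]
```

View pics/c3.png

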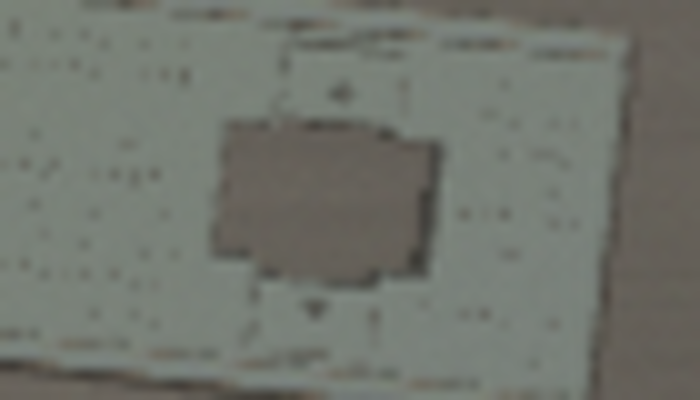

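View pics/c4.png

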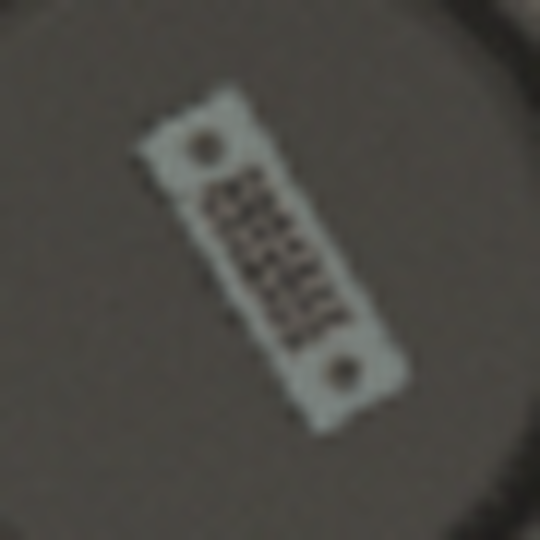

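View pics/s1.png

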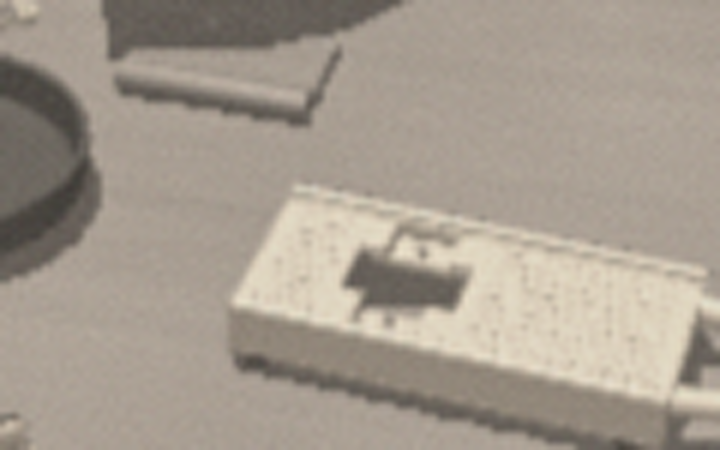

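View pics/s2.png

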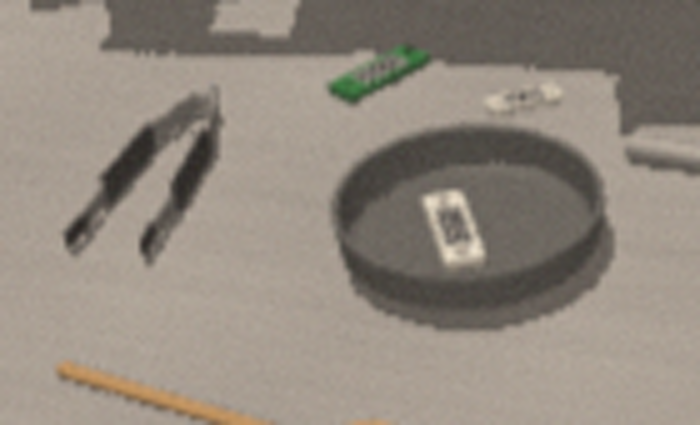

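```bash
python3 - <<'E'
from h import *
import pickle
from scipy.spatial.transform import Rotation as Ro
d=pickle.load(open('top0.pkl','rb')); s=pickle.load(open('scene0.pkl','rb'))
o=ctrl.get_obs(); print(Ro.from_rotvec(o['orientation']).as_matrix().round(3))
def rep(n,px,z,dd=d):
    P=plane(dd,px,z); v=P[0]-P[1]; print(n,P.round(1).tolist(),'len',np.linalg.norm(v).round(1),'mid',P.mean(0).round(1),'yaw',np.degrees(np.arctan2(v[1],v[0])).round(2))
rep('pins',[[273.85,173.85],[271.15,195.35]],34)
rep('holes',[[371.8,196.8],[383.2,215.4]],14)
a=proj(s,[[550,150,36]])[0].astype(int)-[60,35]
q=[[(u+.5)/6-.5+a[0],(w+.5)/6-.5+a[1]] for u,w in ((390,321),(424,253))]
rep('pins scene',q,33,s)
a=proj(s,[[543,-126,15]])[0].astype(int)-[90,45]
q=[[(u+.5)/5-.5+a[0],(w+.5)/5-.5+a[1]] for u,w in ((464,253),(437,201))]
rep('holes scene',q,15,s)
E
```

```text
[[ 0.301 -0.     0.954]
 [-0.954  0.001  0.301]
 [-0.001 -1.    -0.   ]]
pins [[637.1, 177.8, 34.0], [573.8, 185.1, 34.0]] len 63.7 mid [605.4 181.4  34. ] yaw -6.54
holes [[570.7, -109.1, 14.0], [515.8, -141.5, 14.0]] len 63.8 mid [ 543.3 -125.3   14. ] yaw 30.55
pins scene [[638.6, 177.7, 33.0], [575.6, 185.8, 33.0]] len 63.5 mid [607.1 181.7  33. ] yaw -7.4
holes scene [[570.8, -108.9, 15.0], [514.6, -148.7, 15.0]] len 68.9 mid [ 542.7 -128.8   15. ] yaw 35.34
```

jog_arm(
  steps=[
    {"turn": [0, 0, -0.0764], "dp": [1, 0.72, 0], "claw": 1},
    {"turn": [0, 0, -0.0764], "dp": [1, 0.72, 0], "claw": 1},
    {"turn": [0, 0, -0.0764], "dp": [1, 0.72, 0], "claw": 1},
  ],
)

```text
t: 0.35
ee_pos: [270.2, -535.3, 200.3]
orientation: [-1.234, 1.167, -1.163]
ft_force: [0.5, -0.7, 0.1]
width: 87.6
```

jog_arm(
  steps=[
    {"turn": [0, 0, 0], "dp": [1, 0.72, 0], "claw": 1},
    {"turn": [0, 0, 0], "dp": [1, 0.72, 0], "claw": 1},
    {"turn": [0, 0, 0], "dp": [1, 0.72, 0], "claw": 1},
  ],
)

```text
t: 0.6
ee_pos: [352.8, -475.0, 199.9]
orientation: [-1.233, 1.166, -1.161]
ft_force: [-0.0, 0.1, -0.7]
width: 87.9
```

jog_arm(
  steps=[
    {"turn": [0, 0, 0], "dp": [1, 0.72, 0], "claw": 1},
    {"turn": [0, 0, 0], "dp": [1, 0.72, 0], "claw": 1},
    {"turn": [0, 0, 0], "dp": [1, 0.72, 0], "claw": 1},
  ],
)

```text
t: 0.85
ee_pos: [435.5, -414.6, 199.6]
orientation: [-1.233, 1.165, -1.159]
ft_force: [-0.0, -0.1, 0.2]
width: 87.7
```

jog_arm(
  steps=[
    {"turn": [0, 0, 0], "dp": [1, 0.72, -0.8], "claw": 1},
    {"turn": [0, 0, 0], "dp": [1, 0.72, -0.8], "claw": 1},
    {"turn": [0, 0, 0], "dp": [1, 0.72, -0.8], "claw": 1},
    {"turn": [0, 0, 0], "dp": [1, 0.72, -0.8], "claw": 1},
  ],
)

```text
t: 1.18
ee_pos: [517.1, -352.2, 131.3]
orientation: [-1.234, 1.167, -1.152]
ft_force: [-0.6, -0.1, 0.9]
width: 87.8
```

jog_arm(
  steps=[
    {"turn": [0, 0, 0.003], "dp": [0.015, -0.115, -0.9], "claw": 1},
    {"turn": [0, 0, 0.003], "dp": [0.015, -0.115, -0.9], "claw": 1},
    {"turn": [0, 0, 0.003], "dp": [0.015, -0.115, -0.9], "claw": 1},
    {"turn": [0, 0, 0.003], "dp": [0.015, -0.115, -0.9], "claw": 1},
  ],
)

```text
t: 1.52
ee_pos: [516.6, -360.7, 57.8]
orientation: [-1.239, 1.165, -1.141]
ft_force: [1.2, -0.8, -0.4]
width: 87.9
```

```bash
python3 - <<'E'
from h import *
from scipy.spatial.transform import Rotation as Ro
o=ctrl.get_obs(); print(Ro.from_rotvec(o['orientation']).as_matrix().round(3),o['ee_pos'],o['ft_force'])
d=grab('scene'); crop(d,150,110,290,230,5,'s3.png')
E
```

```text
[[ 0.075 -0.007  0.997]
 [-0.997  0.013  0.075]
 [-0.013 -1.    -0.006]] [ 516.63877138 -360.65557911   57.77865075] [ 1.17181154 -0.83622671 -0.40492411]
```

View pics/s3.png

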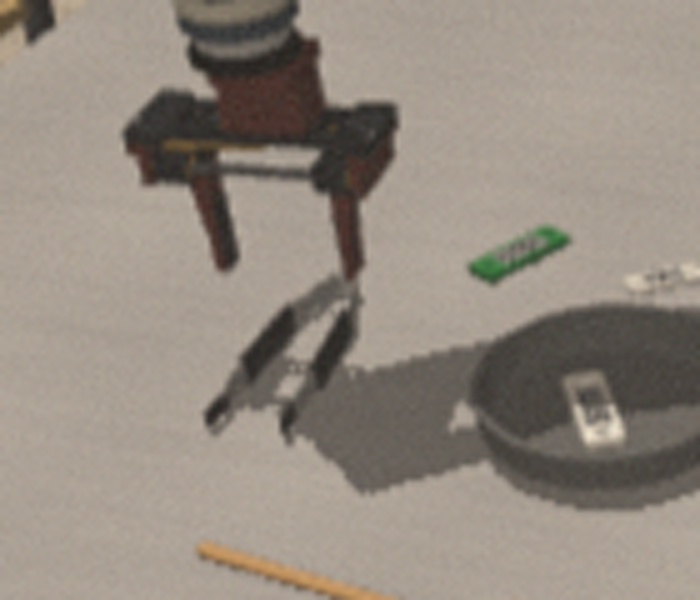

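jog_arm(
  steps=[
    {"turn": [-0.004, -0.002, -0.003], "dp": [0.02, -0.008, -0.3], "claw": 1},
    {"turn": [-0.004, -0.002, -0.003], "dp": [0.02, -0.008, -0.55], "claw": 1},
    {"turn": [-0.004, -0.002, -0.003], "dp": [0.02, -0.008, -0.67], "claw": 1},
    {"turn": [-0.004, -0.002, -0.003], "dp": [0.02, -0.008, -0.67], "claw": 1},
  ],
)

```text
t: 1.9
ee_pos: [519.3, -362.5, 6.5]
orientation: [-1.239, 1.159, -1.163]
ft_force: [-1.0, 0.6, -0.1]
width: 87.8
```

jog_arm(
  steps=[
    {"turn": [0, 0, 0], "dp": [0, 0.01, -0.04], "claw": 1},
    {"turn": [0, 0, 0], "dp": [0, 0.01, -0.04], "claw": 0.58},
    {"turn": [0, 0, 0], "dp": [0, 0.01, -0.04], "claw": 0.58},
    {"turn": [0, 0, 0], "dp": [0, 0.01, -0.04], "claw": 0.58},
    {"turn": [0, 0, 0], "dp": [0, 0.01, -0.04], "claw": 0.58},
    {"turn": [0, 0, 0], "dp": [0, 0.01, -0.04], "claw": 0.58},
    {"turn": [0, 0, 0], "dp": [0, 0.01, -0.04], "claw": 0.58},
    {"turn": [0, 0, 0], "dp": [0, 0.01, -0.04], "claw": 0.58},
  ],
)

```text
t: 2.57
ee_pos: [519.3, -361.7, 3.4]
orientation: [-1.239, 1.159, -1.163]
ft_force: [-0.4, 0.1, -0.2]
width: 51.2
```

jog_arm(
  steps=[
    {"turn": [0, 0, 0], "dp": [0, 0, 0.4], "claw": 0.58},
    {"turn": [0, 0, 0], "dp": [0, 0, 0.8], "claw": 0.58},
    {"turn": [0, 0, 0], "dp": [0, 0, 1], "claw": 0.58},
    {"turn": [0, 0, 0], "dp": [0, 0, 1], "claw": 0.58},
  ],
)

```text
t: 2.9
ee_pos: [521.7, -363.4, 87.5]
orientation: [-1.238, 1.153, -1.169]
ft_force: [1.1, -0.7, 0.4]
width: 50.6
```

```bash
python3 - <<'E'
from h import *
from scipy.spatial.transform import Rotation as Ro
o=ctrl.get_obs(); print(Ro.from_rotvec(o['orientation']).as_matrix().round(3),o['ee_pos'],o['width'],o['qpos'])
d=grab('scene'); crop(d,150,90,290,210,5,'s4.png')
d=grab('top'); crop(d,400,150,520,250,6,'t4.png')
E
```

```text
[[ 0.065  0.008  0.998]
 [-0.998 -0.006  0.065]
 [ 0.006 -1.     0.007]] [ 521.69005104 -363.35248893   87.46840542] 50.631956257975666 [-6.27070325e-01  5.74607689e-01  1.68140822e+00 -3.94645910e-05
  8.75920661e-01  8.78368760e-01]
```

View pics/s4.png

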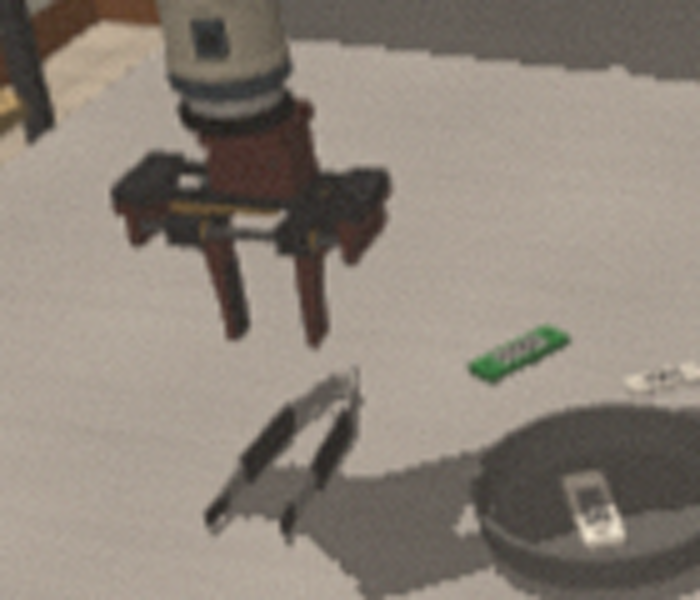

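View pics/t4.png

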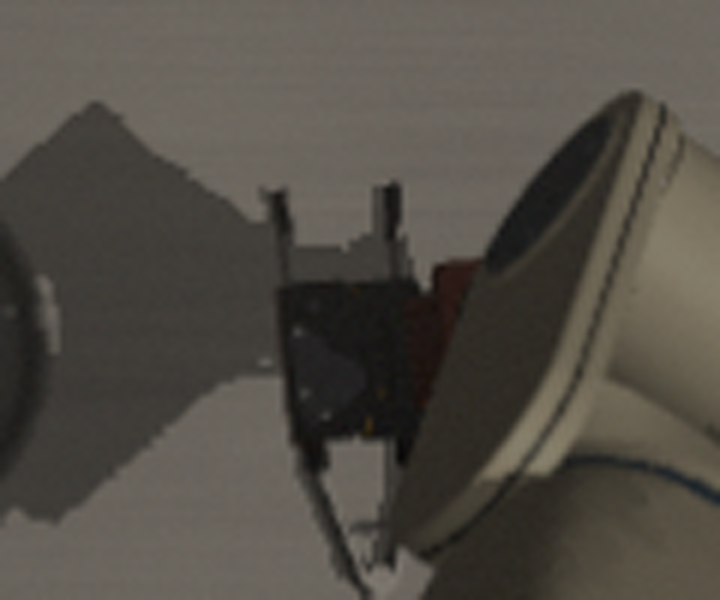

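```bash
python3 - <<'E'
from h import *
s0=__import__('pickle').load(open('scene0.pkl','rb')); 
d=grab('scene')
for nm,q in(('before',s0),('now',d)):
    v=cv2.cvtColor(q['img'],cv2.COLOR_RGB2HSV)[...,2]
    crop(q,175,155,240,205,11,'s5%s.png'%nm)
    m=np.zeros_like(v); m[155:205,180:235]=v[155:205,180:235]<60
    n,l,st,c=cv2.connectedComponentsWithStats(m)
    for i in range(1,n):
        if st[i][4]>8: 
            W=plane(q,np.argwhere(l==i)[:,::-1],14)[:,:2].astype(np.float32); r=cv2.minAreaRect(W); print(nm,st[i],c[i].round(1),plane(q,c[i],14).round(1),np.round(r[1],1),r[2])
E
```

```text
before [199 172  10  14  49] [203.4 178.4] [[ 520.  -390.5   14. ]] [87.2 17. ] 1.823318362236023
before [213 173   7  14  40] [216.2 179.2] [[ 514.2 -341.3   14. ]] [86.7 12.8] 7.343753814697266
now [199 172  10  14  50] [203.3 178.3] [[ 519.7 -390.9   14. ]] [87.5 17.6] 3.377201795578003
now [213 173   7  14  40] [216.2 179.2] [[ 514.2 -341.3   14. ]] [86.7 12.8] 7.343753814697266
```

View pics/s5before.png

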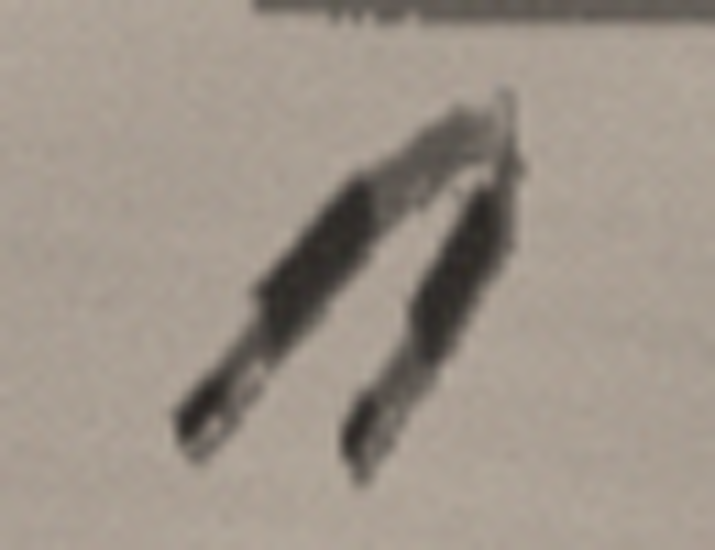

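View pics/s5now.png

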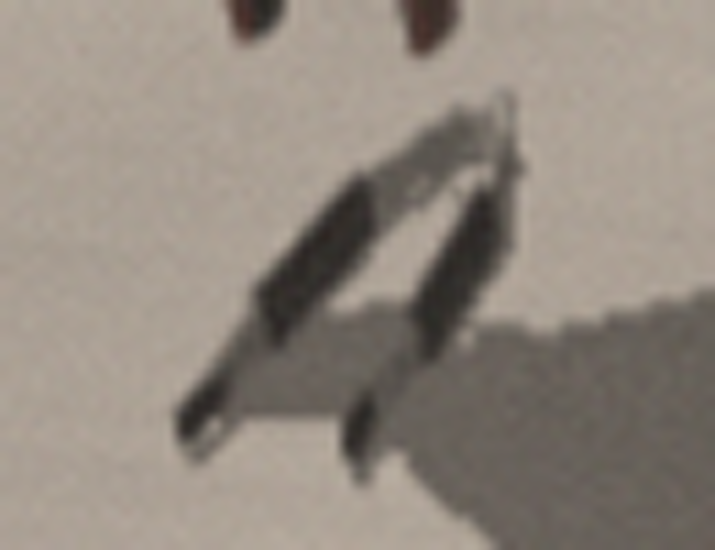

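```bash
python3 - <<'E'
from h import *
from scipy.spatial.transform import Rotation as Ro
d=grab('scene'); t=grab('top'); o=ctrl.get_obs(); R=Ro.from_rotvec(o['orientation']).as_matrix(); p=o['ee_pos']; print(p,o['width'],o['ft_force'],o['moment'])
for q in (d,t):
    print(proj(q,[p,p+R[:,0]*25,p-R[:,0]*25,p+R[:,0]*39,p-R[:,0]*39]).round(1).tolist())
a=proj(d,[p])[0].astype(int); crop(d,a[0]-40,a[1]-40,a[0]+40,a[1]+20,9,'s6.png'); print(a)
E
```

```text
[ 518.35143988 -360.95366263   81.76557949] 51.170590707846266 [ 0.03433249  0.37188988 -0.04595167] [-0.00013965  0.0332987   0.00991625]
[[207.8, 163.6], [201.3, 163.0], [214.4, 164.2], [197.7, 162.7], [218.0, 164.5]]
[[465.1, 212.3], [474.0, 211.7], [456.2, 212.9], [479.0, 211.3], [451.2, 213.3]]
[207 163]
```

View pics/s6.png

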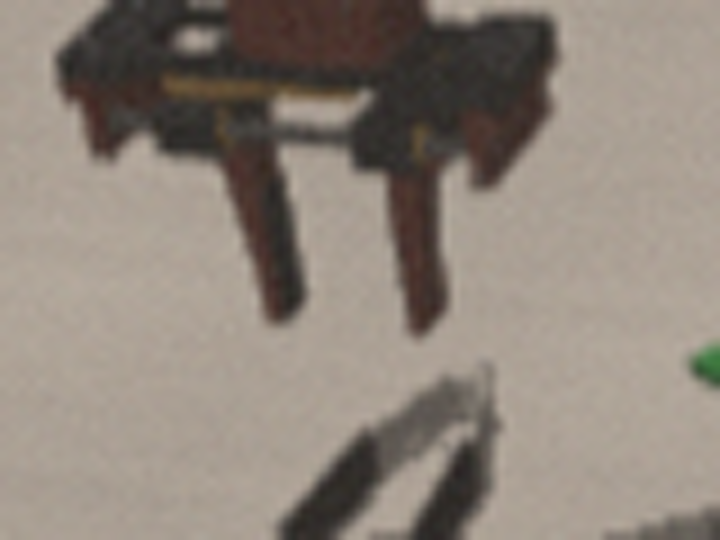

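```bash
python3 - <<'E'
from h import *
d=grab('scene');o=ctrl.get_obs(); print(o['ee_pos'])
ys,xs=np.mgrid[140:166,185:230]; P=pts(d,np.c_[xs.ravel(),ys.ravel()]).reshape(26,45,3)
for r in range(145,165): print(r,[ (int(x),*P[r-140,x-185].round(0).astype(int).tolist()) for x in range(195,220) if P[r-140,x-185,2]>35 and P[r-140,x-185,0]>400][:14])
E
```

```text
[ 518.36859873 -361.01336347   81.73298679]
145 [(195, 528, -392, 159), (196, 528, -388, 160), (197, 523, -387, 157), (198, 513, -390, 151), (210, 526, -334, 166), (211, 524, -331, 165), (212, 530, -324, 169), (213, 528, -321, 168), (214, 517, -324, 162), (215, 510, -324, 158)]
146 [(195, 533, -389, 158), (196, 528, -389, 156), (197, 522, -389, 152), (198, 516, -388, 149), (199, 505, -391, 143), (210, 528, -334, 162), (211, 521, -334, 159), (212, 529, -325, 164), (213, 524, -325, 161), (214, 518, -324, 158), (215, 511, -324, 155)]
147 [(195, 529, -393, 152), (196, 527, -390, 151), (197, 528, -385, 152), (198, 519, -387, 147), (199, 511, -388, 142), (211, 523, -334, 156), (212, 524, -329, 157), (213, 529, -322, 160), (214, 521, -323, 156), (215, 513, -324, 151)]
148 [(195, 529, -393, 148), (196, 528, -390, 148), (197, 529, -385, 149), (198, 520, -387, 143), (199, 514, -387, 140), (211, 529, -330, 156), (212, 525, -329, 153), (213, 526, -325, 155), (214, 519, -325, 151), (215, 514, -324, 148)]
149 [(195, 527, -395, 142), (196, 529, -390, 144), (197, 530, -386, 145), (198, 518, -389, 13
[... 1640 characters left out ...]
0), (216, 502, -331, 112)]
156 [(196, 534, -393, 118), (197, 531, -391, 117), (198, 533, -385, 119), (199, 525, -386, 114), (200, 518, -387, 110), (212, 528, -333, 123), (213, 526, -330, 122), (214, 521, -329, 119), (215, 518, -327, 118), (216, 508, -329, 112)]
157 [(197, 532, -391, 113), (198, 529, -389, 112), (199, 525, -387, 110), (212, 526, -335, 117), (213, 527, -330, 119), (214, 527, -326, 119), (215, 522, -325, 116), (216, 508, -330, 107)]
158 [(197, 535, -390, 111), (198, 534, -386, 111), (199, 530, -385, 109), (213, 524, -333, 112), (214, 524, -329, 113), (215, 522, -326, 112)]
159 [(213, 524, -333, 108), (214, 527, -328, 111)]
160 []
161 []
162 [(207, 1610, 307, 823)]
163 []
164 []
```

The fingertips were too high: depth puts them at z≈107 while ee_pos reads z≈82, so the gripper closed about 25 mm above where it reported. I'll check this offset again with the gripper open and lower.

jog_arm(
  steps=[
    {"turn": [0, 0, 0], "dp": [0, 0, 0], "claw": 1},
    {"turn": [0, 0, 0], "dp": [0, 0, 0], "claw": 1},
    {"turn": [0, 0, 0], "dp": [0, 0, -0.3], "claw": 1},
    {"turn": [0, 0, 0], "dp": [0, 0, -0.5], "claw": 1},
    {"turn": [0, 0, 0], "dp": [0, 0, -0.5], "claw": 1},
    {"turn": [0, 0, 0], "dp": [0, 0, -0.5], "claw": 1},
  ],
)

```text
t: 3.7
ee_pos: [517.6, -360.4, 40.7]
orientation: [-1.24, 1.163, -1.159]
ft_force: [0.4, -0.6, 1.1]
width: 86.5
```

```bash
python3 - <<'E'
from h import *
from scipy.spatial.transform import Rotation as Ro
o=ctrl.get_obs(); print(o['ee_pos'],o['width'],Ro.from_rotvec(o['orientation']).as_matrix().round(3))
d=grab('scene'); p=o['ee_pos']; a=proj(d,[p])[0].astype(int); print(a, proj(d,[p,p+[10,0,0],p+[10,0,25]]).round(1).tolist()); crop(d,a[0]-40,a[1]-40,a[0]+40,a[1]+20,9,'s7.png')
E
```

```text
[ 517.60386586 -360.44826688   40.69853087] 86.49441463655826 [[ 0.065 -0.002  0.998]
 [-0.998  0.002  0.065]
 [-0.002 -1.    -0.002]]
[209 173] [[209.9, 173.0], [208.7, 174.5], [207.5, 168.7]]
```

View pics/s7.png

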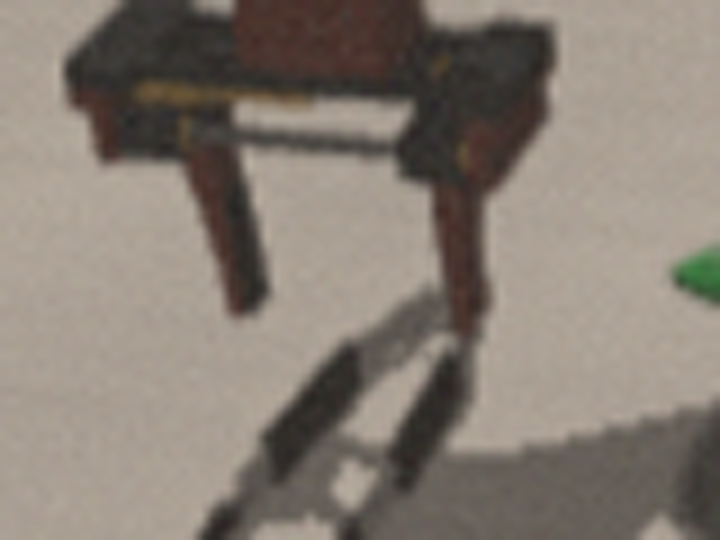

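jog_arm(
  steps=[
    {"turn": [0, 0, 0], "dp": [0.01, -0.01, -0.3], "claw": 1},
    {"turn": [0, 0, 0], "dp": [0.01, -0.01, -0.6], "claw": 1},
    {"turn": [0, 0, 0], "dp": [0.01, -0.01, -0.65], "claw": 1},
    {"turn": [0, 0, 0], "dp": [0.01, -0.01, -0.65], "claw": 1},
  ],
)

```text
t: 4.08
ee_pos: [518.5, -361.4, -10.8]
orientation: [-1.24, 1.163, -1.159]
ft_force: [0.9, -0.4, 1.0]
width: 87.7
```

```bash
python3 - <<'E'
from h import *
o=ctrl.get_obs(); print(o['ee_pos'],o['width'],o['ft_force'])
d=grab('scene'); p=o['ee_pos']; a=proj(d,[p])[0].astype(int); print(a, proj(d,[p+[10,0,0],p+[10,0,25]]).round(1).tolist()); crop(d,a[0]-40,a[1]-40,a[0]+40,a[1]+20,9,'s8.png')
E
```

```text
[ 518.53081695 -361.3607677   -10.80942187] 87.67264094368862 [ 0.90638688 -0.42537068  0.9781511 ]
[211 184] [[210.5, 186.1], [209.5, 180.6]]
```

View pics/s8.png

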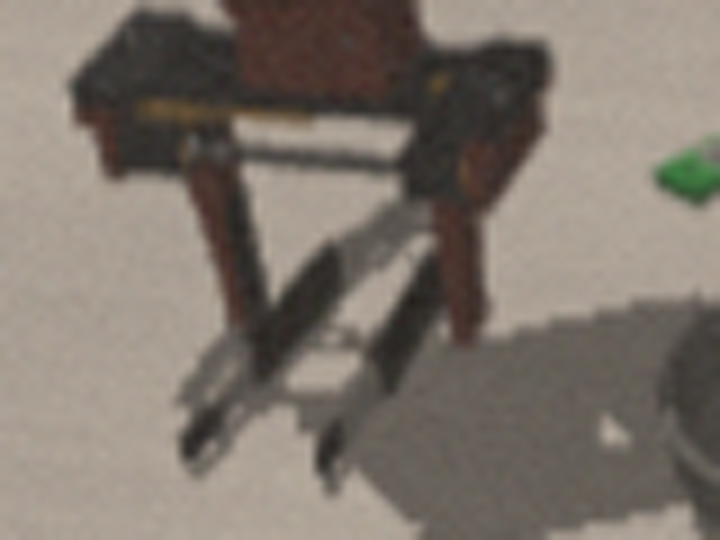

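The fingertips are still about 12 mm above the counter at ee z=-10.8, with no contact force, which confirms the offset of about 23 mm. I'll go down in small steps watching the force.

jog_arm(
  steps=[
    {"turn": [0, 0, 0], "dp": [0, 0, -0.05], "claw": 1},
    {"turn": [0, 0, 0], "dp": [0, 0, -0.085], "claw": 1},
    {"turn": [0, 0, 0], "dp": [0, 0, -0.085], "claw": 1},
  ],
)

```text
t: 4.38
ee_pos: [519.7, -362.2, -15.9]
orientation: [-1.239, 1.161, -1.161]
ft_force: [-0.3, 0.2, -1.1]
width: 87.8
```

jog_arm(
  steps=[
    {"turn": [0, 0, 0], "dp": [0, 0, -0.025], "claw": 1},
    {"turn": [0, 0, 0], "dp": [0, 0, -0.025], "claw": 1},
  ],
)

```text
t: 4.55
ee_pos: [520.0, -362.3, -17.5]
orientation: [-1.239, 1.16, -1.162]
ft_force: [-0.1, -0.5, -0.2]
width: 87.5
```

jog_arm(
  steps=[
    {"turn": [0, 0, 0], "dp": [-0.01, 0.01, -0.03], "claw": 1},
    {"turn": [0, 0, 0], "dp": [-0.01, 0.01, -0.03], "claw": 1},
    {"turn": [0, 0, 0], "dp": [-0.01, 0.01, -0.03], "claw": 1},
  ],
)

```text
t: 4.8
ee_pos: [519.0, -361.4, -20.1]
orientation: [-1.239, 1.16, -1.162]
ft_force: [-0.0, -0.5, 0.9]
width: 87.8
```

jog_arm(
  steps=[
    {"turn": [0, 0, 0], "dp": [0, 0, 0], "claw": 0.58},
    {"turn": [0, 0, 0], "dp": [0, 0, 0], "claw": 0.58},
    {"turn": [0, 0, 0], "dp": [0, 0, 0], "claw": 0.58},
    {"turn": [0, 0, 0], "dp": [0, 0, 0], "claw": 0.58},
    {"turn": [0, 0, 0], "dp": [0, 0, 0], "claw": 0.58},
    {"turn": [0, 0, 0], "dp": [0, 0, 0], "claw": 0.58},
  ],
)

```text
t: 5.3
ee_pos: [519.0, -361.4, -20.0]
orientation: [-1.239, 1.16, -1.162]
ft_force: [0.3, -0.1, 0.8]
width: 52.4
```

jog_arm(
  steps=[
    {"turn": [0, 0, 0], "dp": [0, 0, 0.1], "claw": 0.58},
    {"turn": [0, 0, 0], "dp": [0, 0, 0.3], "claw": 0.58},
    {"turn": [0, 0, 0], "dp": [0, 0, 0.5], "claw": 0.58},
    {"turn": [0, 0, 0], "dp": [0, 0, 0.8], "claw": 0.58},
    {"turn": [0, 0, 0], "dp": [0, 0, 1], "claw": 0.58},
    {"turn": [0, 0, 0], "dp": [0, 0, 1], "claw": 0.58},
  ],
)

```text
t: 5.8
ee_pos: [521.0, -362.9, 63.8]
orientation: [-1.238, 1.155, -1.167]
ft_force: [-0.0, -1.0, -1.3]
width: 50.7
```

```bash
python3 - <<'E'
from h import *
from scipy.spatial.transform import Rotation as Ro
o=ctrl.get_obs(); print(Ro.from_rotvec(o['orientation']).as_matrix().round(3),o['ee_pos'],o['width'])
d=grab('scene'); crop(d,150,90,290,210,5,'s9.png')
E
```

```text
[[ 0.065  0.005  0.998]
 [-0.998 -0.004  0.065]
 [ 0.004 -1.     0.005]] [ 521.02622103 -362.85123592   63.84164229] 50.71520439875596
```

View pics/s9.png

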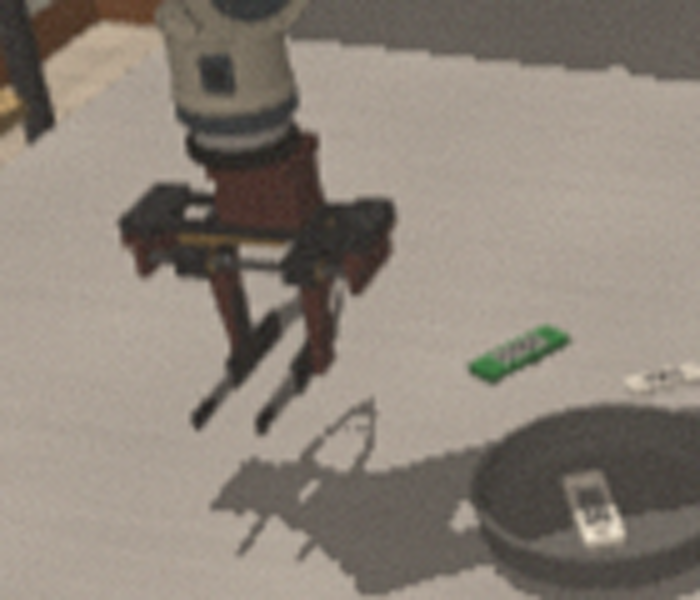

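jog_arm(
  steps=[
    {"turn": [0, 0, 0.04], "dp": [-0.1, 0.4, 0.4], "claw": 0.58},
    {"turn": [0, 0, 0.08], "dp": [-0.2, 0.8, 0.8], "claw": 0.58},
    {"turn": [0, 0, 0.115], "dp": [-0.25, 1, 1], "claw": 0.58},
    {"turn": [0, 0, 0.149], "dp": [-0.25, 1, 1], "claw": 0.58},
    {"turn": [0, 0, 0.149], "dp": [-0.25, 1, 1], "claw": 0.58},
  ],
)

```text
t: 6.27
ee_pos: [500.1, -281.2, 142.4]
orientation: [-1.415, 0.8, -0.808]
ft_force: [-0.5, -0.2, -2.1]
width: 50.9
```

jog_arm(
  steps=[
    {"turn": [-0.02, 0.034, 0], "dp": [-0.1, 0.3, 0], "claw": 0.58},
    {"turn": [-0.04, 0.067, 0], "dp": [-0.2, 0.6, 0], "claw": 0.58},
    {"turn": [-0.06, 0.1, 0], "dp": [-0.3, 0.9, 0], "claw": 0.58},
    {"turn": [-0.08, 0.134, 0], "dp": [-0.3, 0.9, 0], "claw": 0.58},
    {"turn": [-0.099, 0.1674, 0], "dp": [-0.3, 0.9, 0], "claw": 0.58},
    {"turn": [-0.099, 0.1674, 0], "dp": [-0.3, 0.9, 0], "claw": 0.58},
    {"turn": [-0.099, 0.1674, 0], "dp": [-0.3, 0.9, 0], "claw": 0.58},
  ],
)

```text
t: 6.85
ee_pos: [475.9, -208.4, 139.4]
orientation: [-1.948, 1.105, -0.575]
ft_force: [0.0, -0.3, -1.4]
width: 51.0
```

```bash
cat >> h.py <<'E'
from scipy.spatial.transform import Rotation as Ro
def st():
    o=ctrl.get_obs(); R=Ro.from_rotvec(o['orientation']).as_matrix(); return o['ee_pos'],R,o
E
python3 - <<'E'
from h import *
import pickle
p,R,o=st(); print(o['t'],p,R.round(3),o['width'],o['qpos'].round(2))
d=grab('scene');t=grab('top'); pickle.dump((d,t,p,R),open('tilt.pkl','wb'))
print(proj(d,[p]),proj(t,[p]))
a=proj(d,[p])[0].astype(int);crop(d,a[0]-60,a[1]-50,a[0]+60,a[1]+50,6,'s10.png');print(a)
a=proj(t,[p])[0].astype(int);crop(t,a[0]-60,a[1]-60,a[0]+60,a[1]+40,6,'t10.png');print(a)
E
```

```text
6.85 [ 475.94798494 -208.37034191  139.42319312] [[ 0.514 -0.491  0.703]
 [-0.858 -0.292  0.423]
 [-0.002 -0.821 -0.571]] 51.0089271612733 [-0.19  0.6   1.65 -0.4   1.39  1.01]
[[250.00041213 148.67672207]] [[415.02983807 226.74933996]]
[250 148]
[415 226]
```

View pics/s10.png

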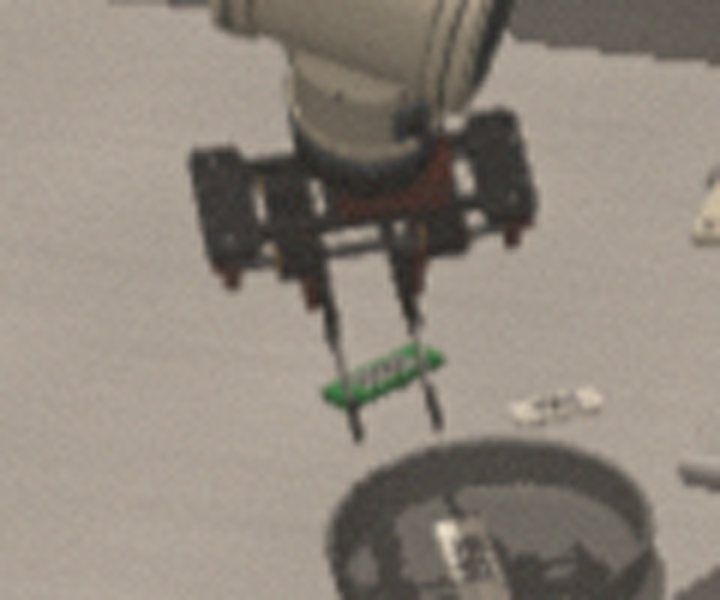

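View pics/t10.png

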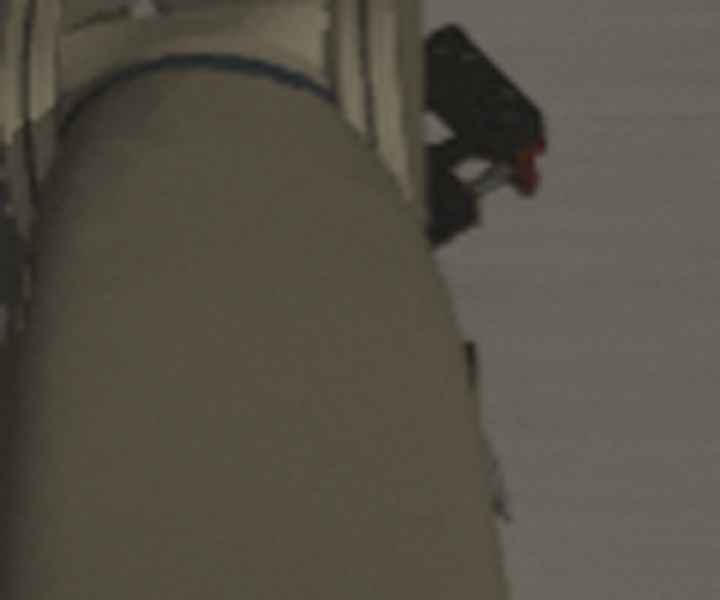

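```bash
python3 - <<'E'
from h import *
import pickle
d,t,p,R=pickle.load(open('tilt.pkl','rb')); X,Y,Z=R.T
for z in (5,12):
  A=p-20*Y+99*Z-z*Y; B=p+[0,0,23]+3*Y+99*Z-z*Y
  print(z,A.round(1),proj(d,[A,A+23*X,A-23*X]).round(1).tolist(),B.round(1),proj(d,[B]).round(1).tolist())
for c in ((243,172),):
  pass
ys,xs=np.mgrid[158:174,240:268]; P=pts(d,np.c_[xs.ravel(),ys.ravel()]).reshape(*xs.shape,3)
for r in range(158,174): print(r,[(int(x),*P[r-158,x-240].round(0).astype(int).tolist()) for x in range(240,268) if P[r-158,x-240,2]>25 and P[r-158,x-240,2]<300])
E
```

```text
5 [ 557.9 -159.2  103.4] [[255.8, 171.1], [249.1, 172.2], [262.5, 170.0]] [ 546.6 -165.9  107.5] [[255.0, 168.1]]
12 [ 561.3 -157.2  109.1] [[255.9, 170.2], [249.1, 171.4], [262.5, 169.1]] [ 550.  -163.9  113.2] [[255.1, 167.3]]
158 [(246, 533, -201, 135), (247, 547, -191, 144), (260, 527, -152, 138), (261, 528, -148, 139)]
159 [(246, 536, -200, 133), (247, 551, -189, 143), (260, 524, -154, 132), (261, 531, -147, 137)]
160 [(247, 551, -190, 139), (260, 525, -154, 128), (261, 534, -146, 135)]
161 [(247, 557, -188, 139), (261, 534, -147, 131)]
162 [(247, 547, -193, 129), (248, 553, -186, 133), (261, 538, -145, 130)]
163 [(247, 549, -193, 125), (248, 558, -184, 132), (261, 540, -145, 127), (262, 543, -140, 129)]
164 [(248, 562, -183, 131), (261, 535, -147, 120), (262, 542, -141, 125)]
165 [(248, 560, -184, 125), (249, 563, -179, 128), (261, 538, -146, 117), (262, 544, -140, 122)]
166 [(248, 566, -182, 125), (249, 566, -178, 126), (262, 550, -138, 122), (263, 545, -137, 119)]
167 [(248, 560, -185, 117), (249, 564, -180, 120), (262, 549, -139, 117), (263, 552, -134, 120)]
168 [(249, 573, -176, 123), (262, 546, -141, 111), (263, 548, -136, 113)]
169 [(249, 572, -177, 118)]
170 [(249, 577, -175, 117)]
171 [(249, 573, -177, 110), (264, 458, -171, 40), (265, 456, -168, 39), (266, 460, -162, 43), (267, 459, -158, 43)]
172 [(261, 471, -177, 43), (262, 466, -176, 40), (263, 469, -171, 42), (264, 467, -167, 42), (265, 461, -166, 38), (266, 458, -163, 37), (267, 458, -159, 37)]
173 [(258, 481, -185, 44), (259, 474, -185, 39), (260, 476, -180, 41), (261, 474, -176, 41), (262, 472, -173, 40), (263, 469, -171, 38), (264, 466, -168, 37), (265, 465, -164, 37), (266, 463, -161, 36), (267, 460, -158, 35)]
```

```bash
cat >> h.py <<'E'
def corner(p,R,k=20): return p-(k+5)*R[:,1]+99*R[:,2]
def plan(C,yaw,tilt,k=20):
    y=np.radians(yaw);a=np.radians(tilt)
    t=np.array([np.cos(y),np.sin(y),0]); Z=t*np.cos(a)-np.array([0,0,np.sin(a)]); X=np.cross(t,[0,0,1.]); Y=np.cross(Z,X)
    Rt=np.c_[X,Y,Z]; pt=np.asarray(C,float)+(k+5)*Y-99*Z
    p,R,o=st(); w=Ro.from_matrix(Rt@R.T).as_rotvec()
    print('ee',p.round(1),'target',pt.round(1),'dp',((pt-p)/80).round(3),'turn',(w/np.pi).round(4),'C now',corner(p,R,k).round(1),'w',round(o['width'],1),'F',o['ft_force'].round(1),'t',o['t'])
    return pt,Rt
E
python3 - <<'E'
from h import *
t=np.array([np.cos(np.radians(30.6)),np.sin(np.radians(30.6))])
c=np.array([543,-125.5])+2*t
plan([*c,50],30.6,35)
E
```

```text
ee [ 475.3 -209.6  141.5] target [ 462.6 -173.1   86.3] dp [-0.159  0.456 -0.69 ] turn [-0.0009  0.0012 -0.0012] C now [ 557.4 -160.6  105.6] w 51.3 F [ 0.   0.  -1.2] t 6.95
```

jog_arm(
  steps=[
    {"turn": [0, 0, 0], "dp": [-0.08, 0.23, -0.2], "claw": 0.58},
    {"turn": [0, 0, 0], "dp": [-0.16, 0.456, -0.4], "claw": 0.58},
    {"turn": [-0.001, 0.001, -0.001], "dp": [-0.16, 0.456, -0.65], "claw": 0.58},
    {"turn": [-0.001, 0.001, -0.001], "dp": [-0.16, 0.456, -0.69], "claw": 0.58},
    {"turn": [-0.001, 0.001, -0.001], "dp": [-0.16, 0.456, -0.69], "claw": 0.58},
    {"turn": [-0.001, 0.001, -0.001], "dp": [-0.16, 0.456, -0.69], "claw": 0.58},
  ],
)

```text
t: 7.45
ee_pos: [462.7, -174.1, 87.3]
orientation: [-1.947, 1.111, -0.582]
ft_force: [0.7, 0.2, -0.8]
width: 51.1
```

```bash
python3 - <<'E'
from h import *
t=np.array([np.cos(np.radians(30.6)),np.sin(np.radians(30.6))])
c=np.array([543,-125.5])+2*t
d=grab('scene'); p,R,o=st(); C=corner(p,R); a=proj(d,[C,C+20*R[:,0],C-20*R[:,0]]); print(a.round(1).tolist())
plan([*c,18],30.6,35)
q=[int(a[0][0])-35,int(a[0][1])-25]; print(q); crop(d,q[0],q[1],q[0]+80,q[1]+60,9,'s11.png')
T=grab('top'); q=proj(T,[C])[0]; print(q); crop(T,330,165,430,245,7,'t11.png')
E
```

```text
[[267.5, 182.9], [261.8, 183.9], [273.1, 182.0]]
ee [ 463.1 -174.1   87.5] target [ 462.6 -173.1   54.3] dp [-0.006  0.013 -0.415] turn [0.0002 0.0011 0.0003] C now [ 545.4 -125.6   51.5] w 51.4 F [-0.2 -0.1 -0.8] t 7.5
[232, 157]
[379.12636308 204.0722663 ]
```

View pics/s11.png

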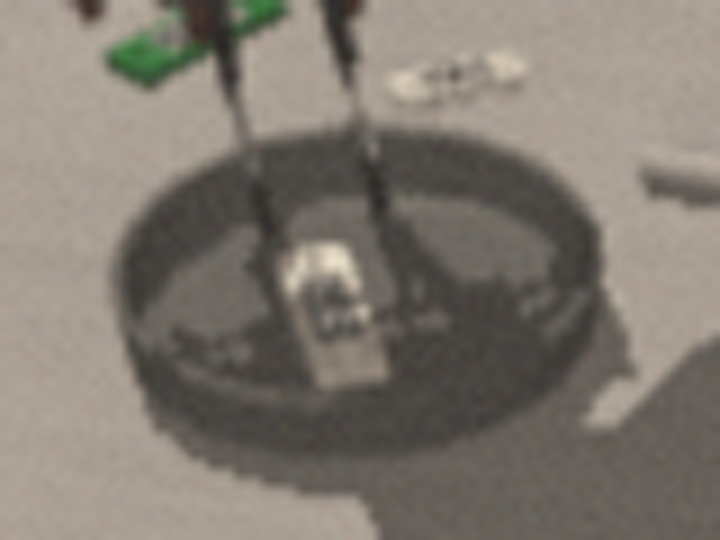

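View pics/t11.png

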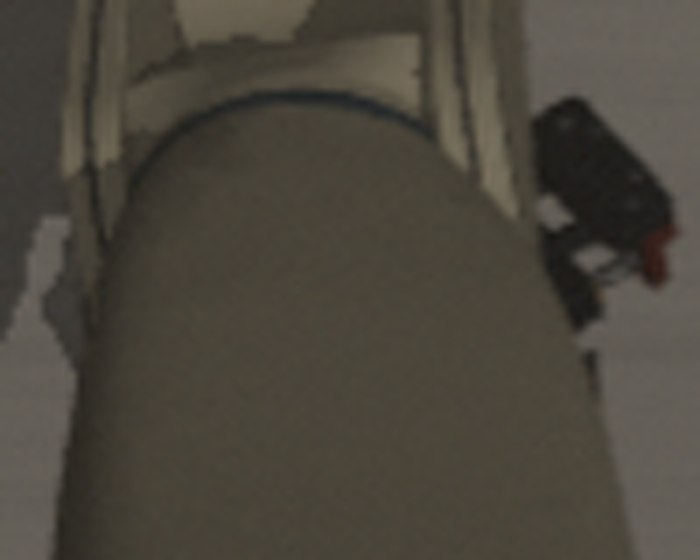

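jog_arm(
  steps=[
    {"turn": [0, 0.001, 0], "dp": [0, 0.01, -0.2], "claw": 0.58},
    {"turn": [0, 0.001, 0], "dp": [0, 0.01, -0.39], "claw": 0.58},
    {"turn": [0, 0.001, 0], "dp": [0, 0.01, -0.39], "claw": 0.58},
    {"turn": [0, 0.001, 0], "dp": [0, 0.01, -0.39], "claw": 0.58},
  ],
)

```text
t: 7.88
ee_pos: [462.1, -173.0, 55.1]
orientation: [-1.949, 1.114, -0.577]
ft_force: [-0.7, 0.8, -0.4]
width: 50.5
```

```bash
python3 - <<'E'
from h import *
t=np.array([np.cos(np.radians(30.6)),np.sin(np.radians(30.6))])
c=np.array([543,-125.5])+2*t
d=grab('scene'); p,R,o=st(); C=corner(p,R); a=proj(d,[C,C+22.5*R[:,0],C-22.5*R[:,0]]); print(a.round(1).tolist())
plan([*c,9],30.6,35)
q=[int(a[0][0])-30,int(a[0][1])-25]; print(q); crop(d,q[0],q[1],q[0]+60,q[1]+45,13,'s12.png')
E
```

```text
[[268.5, 190.4], [262.2, 191.5], [274.7, 189.3]]
ee [ 462.7 -173.1   55.6] target [ 462.6 -173.1   45.3] dp [-0.001  0.    -0.129] turn [ 0.0001 -0.0004  0.0002] C now [ 544.8 -124.6   19.2] w 51.2 F [ 0.1 -0.3 -0.9] t 7.9333
[238, 165]
```

View pics/s12.png

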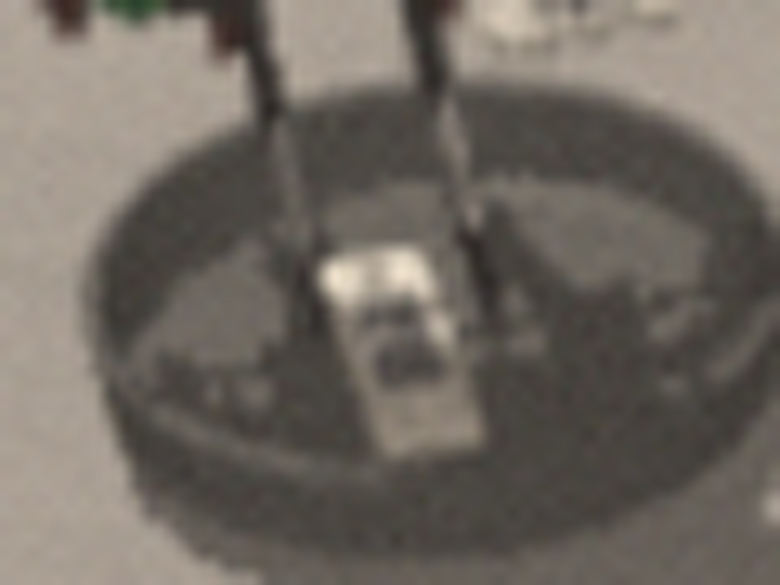

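jog_arm(
  steps=[
    {"turn": [0, 0, 0], "dp": [0.008, -0.013, -0.06], "claw": 0.58},
    {"turn": [0, 0, 0], "dp": [0.008, -0.013, -0.117], "claw": 0.58},
    {"turn": [0, 0, 0], "dp": [0.008, -0.013, -0.117], "claw": 0.58},
    {"turn": [0, 0, 0], "dp": [0.008, -0.013, -0.117], "claw": 0.58},
  ],
)

```text
t: 8.27
ee_pos: [463.1, -174.1, 46.0]
orientation: [-1.949, 1.113, -0.577]
ft_force: [0.3, 0.2, -1.4]
width: 51.0
```

jog_arm(
  steps=[
    {"turn": [0, 0, 0], "dp": [0, 0, -0.019], "claw": 0.58},
    {"turn": [0, 0, 0], "dp": [0, 0, -0.019], "claw": 0.58},
    {"turn": [0, 0, 0], "dp": [0, 0, -0.019], "claw": 0.58},
  ],
)

```text
t: 8.52
ee_pos: [463.2, -174.1, 44.6]
orientation: [-1.949, 1.113, -0.577]
ft_force: [0.3, 1.0, -1.9]
width: 51.0
```

```bash
python3 - <<'E'
from h import *
t=np.array([np.cos(np.radians(30.6)),np.sin(np.radians(30.6))])
c=np.array([543,-125.5])+2*t
d=grab('scene'); p,R,o=st(); C=corner(p,R); a=proj(d,[C,C+22.5*R[:,0],C-22.5*R[:,0]]); print(a.round(1).tolist())
plan([*c,8],30.6,35)
q=[238,165]; crop(d,q[0],q[1],q[0]+60,q[1]+45,13,'s13.png')
E
```

```text
[[268.4, 193.0], [262.2, 194.1], [274.6, 191.9]]
ee [ 463.2 -174.1   44.6] target [ 462.6 -173.1   44.3] dp [-0.008  0.013 -0.004] turn [ 0.0001 -0.0006  0.0002] C now [ 545.3 -125.6    8.1] w 51.3 F [-0.8 -0.7 -1.4] t 8.5667
```

View pics/s13.png

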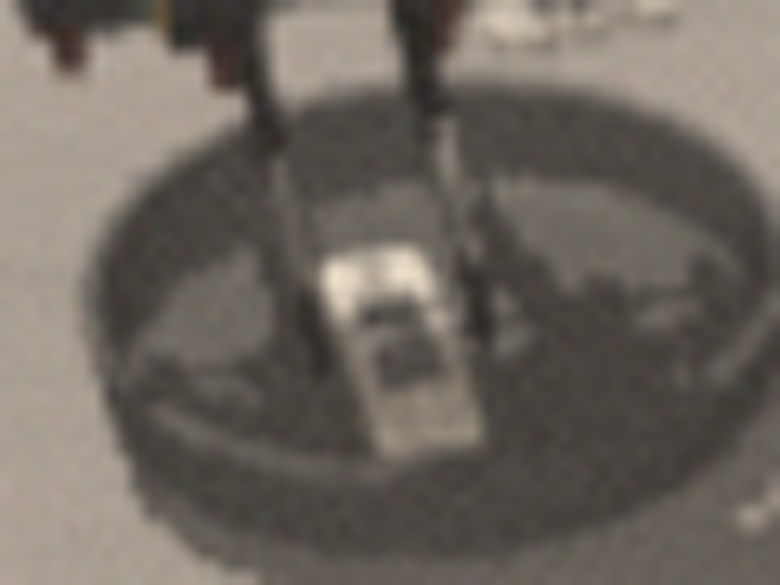

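jog_arm(
  steps=[
    {"turn": [0, 0, 0], "dp": [0, 0, -0.016], "claw": 0.58},
    {"turn": [0, 0, 0], "dp": [0, 0, -0.016], "claw": 0.58},
    {"turn": [0, 0, 0], "dp": [0, 0, -0.016], "claw": 0.58},
  ],
)

```text
t: 8.82
ee_pos: [463.2, -174.1, 43.4]
orientation: [-1.949, 1.113, -0.578]
ft_force: [0.0, -0.1, -0.2]
width: 51.0
```

```bash
python3 - <<'E'
from h import *
f=[]
for i in range(3):
    d=grab('scene'); f.append(ctrl.get_obs()['ft_force'])
print(np.mean(f,0)); p,R,o=st(); print(p,corner(p,R),o['moment'])
E
```

```text
[ 0.21557829  0.25614768 -0.82467292]
[ 463.25674239 -174.12219102   43.41232407] [ 545.37018831 -125.60571046    6.94956069] [ 0.09710998 -0.36142443  0.00558815]
```

jog_arm(
  steps=[
    {"turn": [0, 0, 0], "dp": [0, 0, -0.006], "claw": 0.55},
    {"turn": [0, 0, 0], "dp": [0, 0, -0.006], "claw": 0.52},
    {"turn": [0, 0, 0], "dp": [0, 0, -0.006], "claw": 0.5},
    {"turn": [0, 0, 0], "dp": [0, 0, -0.006], "claw": 0.48},
    {"turn": [0, 0, 0], "dp": [0, 0, -0.006], "claw": 0.46},
    {"turn": [0, 0, 0], "dp": [0, 0, -0.006], "claw": 0.44},
    {"turn": [0, 0, 0], "dp": [0, 0, -0.006], "claw": 0.44},
    {"turn": [0, 0, 0], "dp": [0, 0, -0.006], "claw": 0.44},
    {"turn": [0, 0, 0], "dp": [0, 0, -0.006], "claw": 0.44},
  ],
)

```text
t: 9.72
ee_pos: [463.3, -174.1, 42.9]
orientation: [-1.949, 1.113, -0.578]
ft_force: [0.4, 0.6, 0.6]
width: 43.8
```

```bash
python3 - <<'E'
from h import *
d=grab('scene'); p,R,o=st(); print(p,o['width'],o['ft_force'])
q=[238,165]; crop(d,q[0],q[1],q[0]+60,q[1]+45,13,'s14.png')
E
```

```text
[ 463.26503527 -174.11128071   42.91646273] 43.30809747731429 [0.80688398 0.40876039 1.21839177]
```

View pics/s14.png

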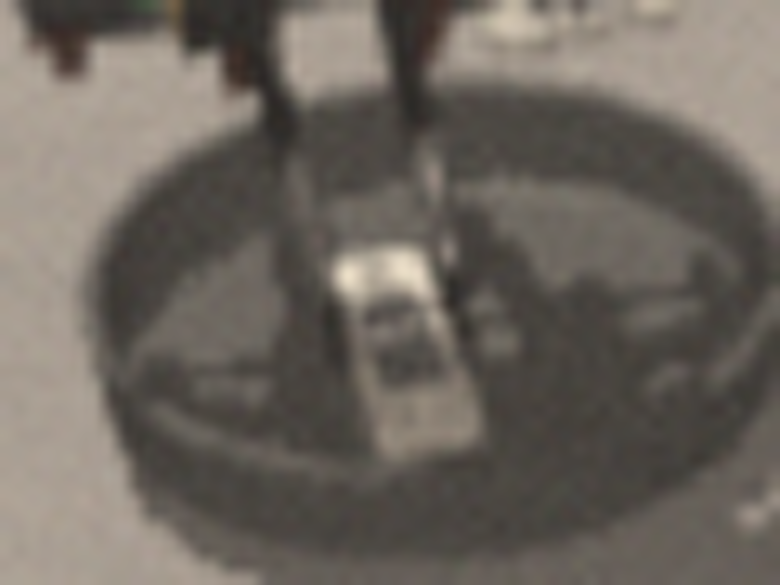

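The opening reads 43.5 mm, which fits the insert being clamped at about 44 mm, and a force of about 2 N shows light contact with the dish floor. Lifting gently.

jog_arm(
  steps=[
    {"turn": [0, 0, 0], "dp": [0, 0, 0.1], "claw": 0.44},
    {"turn": [0, 0, 0], "dp": [0, 0, 0.25], "claw": 0.44},
    {"turn": [0, 0, 0], "dp": [0, 0, 0.45], "claw": 0.44},
    {"turn": [0, 0, 0], "dp": [0, 0, 0.7], "claw": 0.44},
    {"turn": [0, 0, 0], "dp": [0, 0, 1], "claw": 0.44},
    {"turn": [0, 0, 0], "dp": [0, 0, 1], "claw": 0.44},
    {"turn": [0, 0, 0], "dp": [0, 0, 1], "claw": 0.44},
  ],
)

```text
t: 10.35
ee_pos: [464.5, -174.3, 124.9]
orientation: [-1.947, 1.11, -0.582]
ft_force: [0.1, 0.9, -1.8]
width: 43.9
```

```bash
python3 - <<'E'
from h import *
d=grab('scene'); p,R,o=st(); print(p,o['width'],o['ft_force'])
a=proj(d,[corner(p,R)])[0].astype(int); print(a); crop(d,a[0]-35,a[1]-30,a[0]+45,a[1]+30,9,'s15.png')
E
```

```text
[ 463.60634425 -174.1008919   123.82412276] 43.60825692479332 [ 0.26555907  0.02596487 -1.38358728]
[266 174]
```

View pics/s15.png

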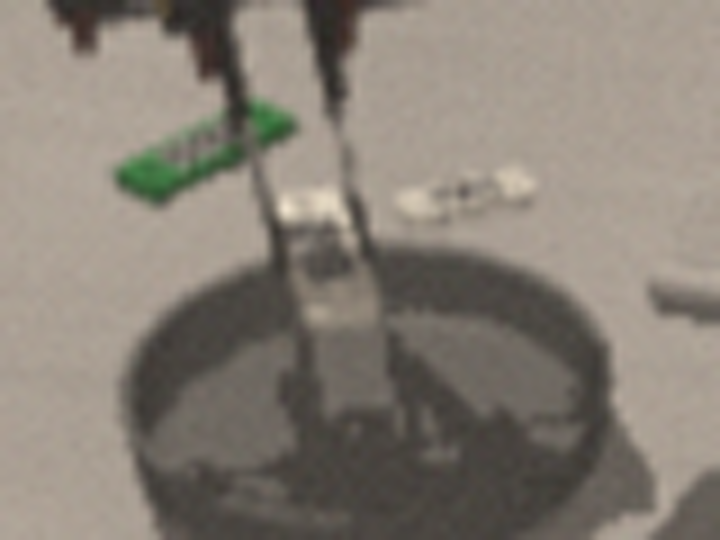

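```bash
python3 - <<'E'
from h import *
d=grab('scene'); p,R,o=st(); print(corner(p,R))
crop(d,250,155,290,200,16,'s16.png'); save(cv2.resize(np.clip(d['img'][155:200,250:290].astype(int)*2-60,0,255).astype(np.uint8),None,fx=13,fy=13,interpolation=0),'s17.png')
for x in (265,268,271):
    ys=np.arange(160,200); P=pts(d,np.c_[np.full(40,x),ys]); print(x,[(int(r),*q.round(0).astype(int).tolist()) for r,q in zip(ys,P)][10:40:2])
E
```

```text
[ 545.16281005 -125.4979429    86.64433013]
265 [(170, 536, -134, 98), (172, 557, -127, 104), (174, 558, -126, 97), (176, 573, -121, 98), (178, 586, -116, 100), (180, 473, -164, 11), (182, 486, -159, 11), (184, 496, -156, 10), (186, 508, -152, 9), (188, 522, -147, 10), (190, 533, -142, 10), (192, 543, -139, 9), (194, 557, -134, 10), (196, 564, -132, 7), (198, 579, -126, 10)]
268 [(170, 537, -123, 100), (172, 549, -119, 100), (174, 561, -115, 100), (176, 568, -112, 97), (178, 584, -107, 100), (180, 468, -154, 9), (182, 483, -148, 11), (184, 491, -146, 8), (186, 506, -141, 10), (188, 516, -137, 8), (190, 530, -133, 9), (192, 540, -129, 8), (194, 555, -124, 11), (196, 568, -119, 12), (198, 579, -115, 12)]
271 [(170, 544, -109, 106), (172, 544, -110, 98), (174, 561, -104, 102), (176, 565, -103, 96), (178, 578, -98, 97), (180, 464, -144, 8), (182, 482, -137, 12), (184, 492, -134, 10), (186, 505, -130, 10), (188, 519, -125, 12), (190, 530, -121, 12), (192, 539, -118, 9), (194, 553, -113, 11), (196, 562, -110, 10), (198, 576, -105, 12)]
```

View pics/s17.png

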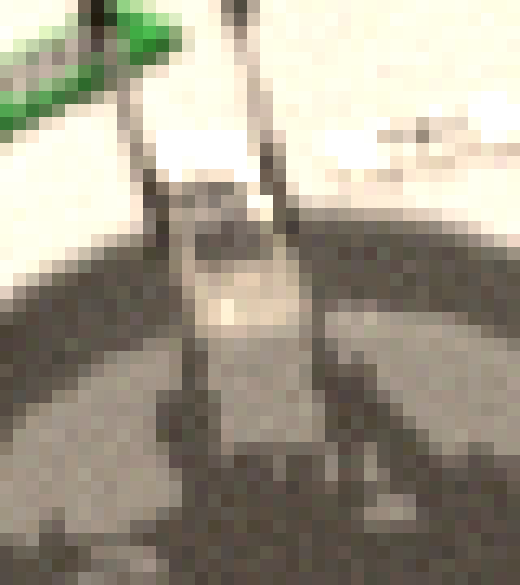

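The depth shows the insert held level at z≈99 along its whole length. The grey patch below it at about (268,186) is the lit dish floor. Carrying it to the board.

```bash
python3 - <<'E'
from h import *
y=np.radians(-6.6);t=np.array([np.cos(y),np.sin(y)]); c=np.array([606,181.5])+2*t
plan([*c,75],-6.6,35)
E
```

```text
ee [ 463.  -174.   123.1] target [513.2 192.2 111.3] dp [ 0.627  4.578 -0.147] turn [-1.000e-04 -4.000e-04 -2.065e-01] C now [ 545.2 -125.5   86.6] w 43.9 F [-0.3 -0.6 -1.9] t 10.45
```

jog_arm(
  steps=[
    {"turn": [0, 0, -0.01], "dp": [0.03, 0.2, 0.1], "claw": 0.44},
    {"turn": [0, 0, -0.03], "dp": [0.08, 0.5, 0.15], "claw": 0.44},
    {"turn": [0, 0, -0.05], "dp": [0.12, 0.8, 0.15], "claw": 0.44},
    {"turn": [0, 0, -0.05], "dp": [0.15, 1, 0.15], "claw": 0.44},
  ],
)

```text
t: 10.78
ee_pos: [475.1, -93.1, 134.3]
orientation: [-1.871, 1.277, -0.662]
ft_force: [-0.6, 0.4, -1.5]
width: 44.0
```

jog_arm(
  steps=[
    {"turn": [0, 0, -0.02], "dp": [0.05, 0.35, 0], "claw": 0.44},
    {"turn": [0, 0, -0.04], "dp": [0.1, 0.7, 0], "claw": 0.44},
    {"turn": [0, 0, -0.05], "dp": [0.15, 1, 0], "claw": 0.44},
  ],
)

```text
t: 11.03
ee_pos: [486.6, -11.7, 133.4]
orientation: [-1.784, 1.437, -0.743]
ft_force: [0.2, -0.6, -2.1]
width: 43.7
```

jog_arm(
  steps=[
    {"turn": [0, 0, -0.02], "dp": [0.05, 0.35, 0], "claw": 0.44},
    {"turn": [0, 0, -0.04], "dp": [0.1, 0.7, 0], "claw": 0.44},
    {"turn": [0, 0, -0.05], "dp": [0.15, 1, 0], "claw": 0.44},
  ],
)

```text
t: 11.28
ee_pos: [497.9, 69.6, 132.3]
orientation: [-1.686, 1.593, -0.822]
ft_force: [0.7, 0.4, -2.2]
width: 44.0
```

jog_arm(
  steps=[
    {"turn": [0, 0, -0.02], "dp": [0.05, 0.35, 0], "claw": 0.44},
    {"turn": [0, 0, -0.04], "dp": [0.1, 0.7, 0], "claw": 0.44},
    {"turn": [0, 0, -0.05], "dp": [0.15, 1, 0], "claw": 0.44},
  ],
)

```text
t: 11.53
ee_pos: [509.0, 150.8, 131.0]
orientation: [-1.576, 1.744, -0.899]
ft_force: [0.9, -0.1, -1.2]
width: 43.8
```

```bash
python3 - <<'E'
from h import *
y=np.radians(-6.6);t=np.array([np.cos(y),np.sin(y)]); c=np.array([606,181.5])+2*t
plan([*c,75],-6.6,35)
E
```

```text
ee [509.  150.8 131. ] target [513.2 192.2 111.3] dp [ 0.052  0.518 -0.247] turn [-0.0003 -0.0026 -0.0045] C now [603.6 141.2  93.9] w 43.8 F [ 0.9 -0.1 -1.2] t 11.5333
```

jog_arm(
  steps=[
    {"turn": [0, 0, 0], "dp": [0.03, 0.25, 0], "claw": 0.44},
    {"turn": [0, -0.003, -0.0045], "dp": [0.05, 0.45, -0.1], "claw": 0.44},
    {"turn": [0, -0.003, -0.0045], "dp": [0.052, 0.518, -0.247], "claw": 0.44},
    {"turn": [0, -0.003, -0.0045], "dp": [0.052, 0.518, -0.247], "claw": 0.44},
    {"turn": [0, -0.003, -0.0045], "dp": [0.052, 0.518, -0.247], "claw": 0.44},
    {"turn": [0, -0.003, -0.0045], "dp": [0.052, 0.518, -0.247], "claw": 0.44},
  ],
)

```text
t: 12.03
ee_pos: [512.7, 191.2, 110.8]
orientation: [-1.561, 1.752, -0.912]
ft_force: [0.8, -1.4, -1.0]
width: 43.6
```

```bash
python3 - <<'E'
from h import *
y=np.radians(-6.6);t=np.array([np.cos(y),np.sin(y)]); c=np.array([606,181.5])+2*t
plan([*c,40],-6.6,35)
d=grab('scene');T=grab('top'); p,R,o=st()
a=proj(d,[[606,181.5,83]])[0].astype(int);print(a);crop(d,a[0]-35,a[1]-25,a[0]+45,a[1]+35,10,'s20.png')
crop(T,220,130,330,220,7,'t20.png')
E
```

```text
ee [512.7 191.2 110.8] target [513.2 192.2  76.3] dp [ 0.006  0.013 -0.431] turn [-0.0001  0.      0.    ] C now [607.5 180.3  74.5] w 43.6 F [ 0.8 -1.4 -1. ] t 12.0333
[352 197]
```

View pics/s20.png

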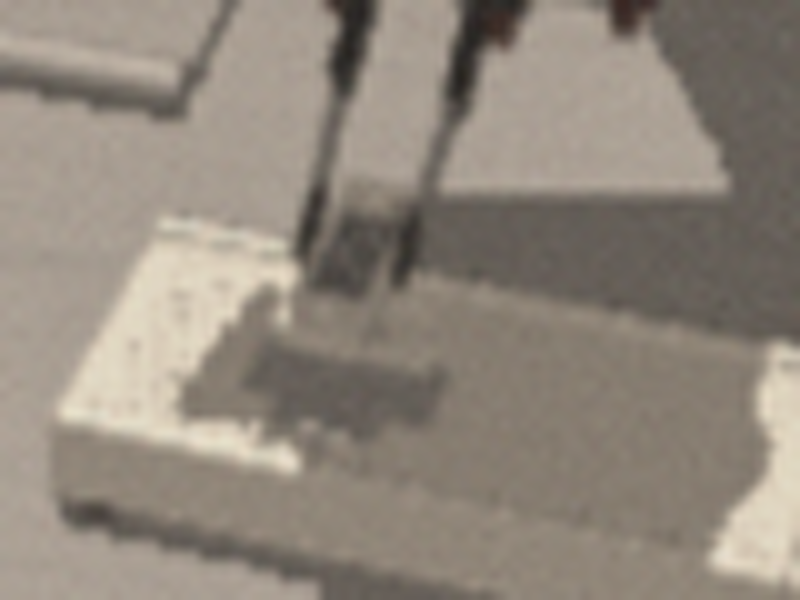

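View pics/t20.png

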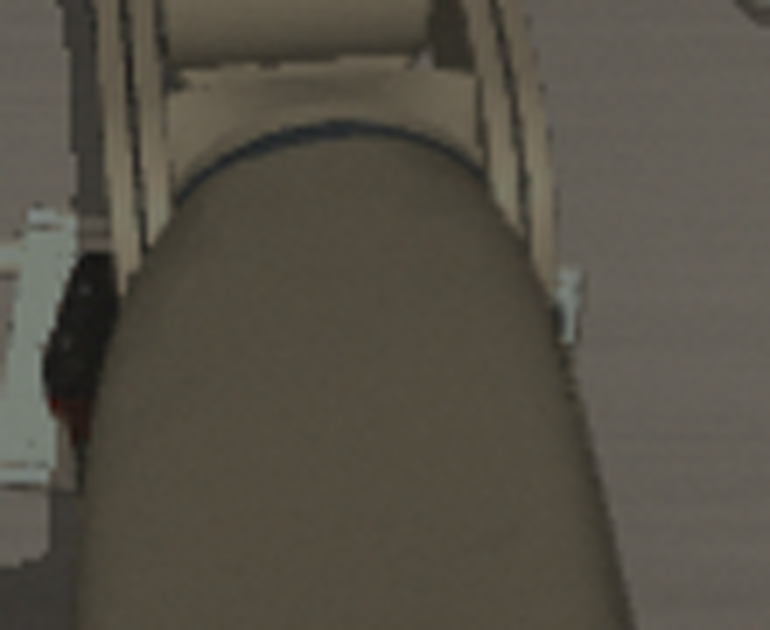

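jog_arm(
  steps=[
    {"turn": [0, 0, 0], "dp": [0.003, 0.006, -0.15], "claw": 0.44},
    {"turn": [0, 0, 0], "dp": [0.006, 0.013, -0.3], "claw": 0.44},
    {"turn": [0, 0, 0], "dp": [0.006, 0.013, -0.38], "claw": 0.44},
    {"turn": [0, 0, 0], "dp": [0.006, 0.013, -0.38], "claw": 0.44},
    {"turn": [0, 0, 0], "dp": [0.006, 0.013, -0.38], "claw": 0.44},
  ],
)

```text
t: 12.55
ee_pos: [513.2, 192.1, 80.1]
orientation: [-1.56, 1.753, -0.912]
ft_force: [-0.5, 0.3, -0.6]
width: 43.6
```

```bash
cat >> h.py <<'E'
def avg(name,n):
    ds=[grab(name) for _ in range(n)]; d=ds[0]; d['f']=np.mean([x['img'].astype(float) for x in ds],0); d['rz']=np.median([x['range_z'] for x in ds],0); return d
def ecrop(d,x0,y0,x1,y1,s,n,g=1.6,lo=70):
    f=cv2.resize(d['f'][y0:y1,x0:x1],None,fx=s,fy=s,interpolation=cv2.INTER_CUBIC); save(np.clip((f-lo)*g,0,255).astype(np.uint8),n)
E
python3 - <<'E'
from h import *
import pickle
y=np.radians(-6.6);t=np.array([np.cos(y),np.sin(y)]); c=np.array([606,181.5])+2*t
d=avg('scene',4)
plan([*c,40],-6.6,35)
pickle.dump(d,open('seat1.pkl','wb'))
a=proj(d,[[606,181.5,52]])[0].astype(int);print(a); ecrop(d,a[0]-30,a[1]-22,a[0]+30,a[1]+23,13,'s21.png')
E
```

```text
ee [514.1 192.5  81.3] target [513.2 192.2  76.3] dp [-0.011 -0.003 -0.063] turn [-0.0003  0.0006  0.0002] C now [609.  181.5  45.2] w 43.6 F [ 0.4  0.1 -1.3] t 12.75
[351 205]
```

View pics/s21.png

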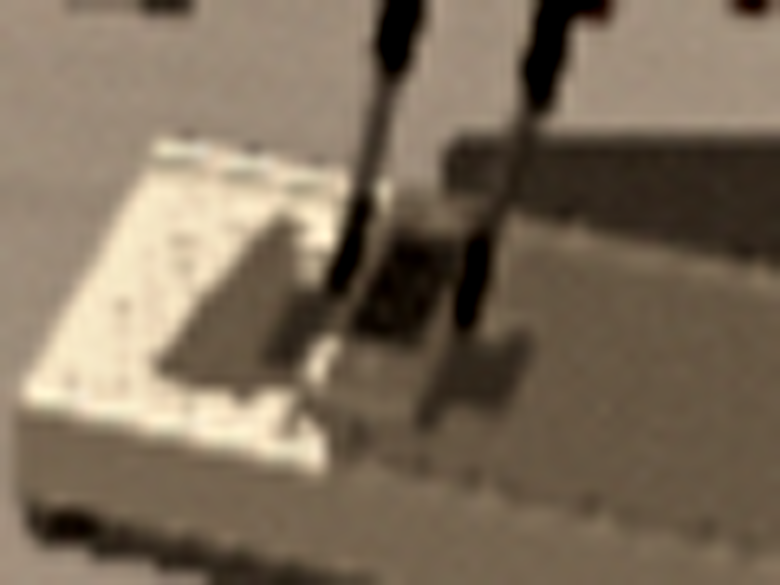

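```bash
python3 - <<'E'
from h import *
import pickle
d=pickle.load(open('seat1.pkl','rb')); x0,y0=351-30,205-22
g=d['f'].mean(2); 
np.set_printoptions(linewidth=220)
print('cols',list(range(345,360)))
for r in range(196,215): print(r,g[r,343:362].astype(int))
def un(u,v): return (u+.5)/13-.5+x0,(v+.5)/13-.5+y0
print(un(402,288),plane(d,[un(402,288)],54.5),'expected px of centre',proj(d,[[606,181.5,54.5]]))
# with model insert center from C
p,R,o=st(); C=corner(p,R); y=np.radians(-6.6);t=np.array([np.cos(y),np.sin(y),0]);n=np.array([-t[1],t[0],0])
I=C-2*t; I[2]+=9.1; print('model I',I)
Q=[I+a*t+b*n for a,b in((42,14),(42,-14),(-42,-14),(-42,14))]
q=proj(d,Q); print(((q-[x0,y0]+.5)*13-.5).round(0).tolist())
I2=np.array([606,181.5,36.]);Q=[I2+a*t+b*n for a,b in((46,18),(46,-18),(-46,-18),(-46,18))];print('opening',((proj(d,Q)-[x0,y0]+.5)*13-.5).round(0).tolist())
# depth along insert
P=pts({**d,'range_z':d['rz']},[[351,209],[352,207],[353,203],[354,199],[350,212]]);print(P.round(1))
E
```

```text
cols [345, 346, 347, 348, 349, 350, 351, 352, 353, 354, 355, 356, 357, 358, 359]
196 [200 195 188 185 175 119 105 145 155 155 155 146  97  91  93  99 102  88  92]
197 [171 168 177 185 184 110 114 180 151 139 141 136 103  97  95  97  99  88  94]
198 [188 191 192 181 149  84  95 164 133 125 128 130 119 116 111 105  92  93  94]
199 [179 207 211 196 138  68  93 139 125 120 121 133 130 118 106  96  95 116 107]
200 [139 177 212 198 114  69 115 126 107 105 116 124 124 118  97  86 106 133 130]
201 [142 189 211 194  88  68 116 113  88  86  92  96  97  97  71  75 113 132 133]
202 [132 161 163 138  64  70 115 101  74  72  72  81  84  87  55  72 124 128 125]
203 [132 161 161  98  57  83 110  83  76  72  73  79  83  85  52  77 127 125 122]
204 [126 146 141  77  68 105  95  72  76  75  82  77  85  77  53  83 125 124 124]
205 [111 110 105  81  83 109  81  71  74  77  79  84 101  64  59  99 124 123 123]
206 [101  95  94  98 108  96  78  81  75  78  73  92 107  56  68 115 126 123 123]
207 [ 95  94  95 107 110  81  73  81  77  77  80 107 109  59  77 126 130 129 126]
208 [ 93  95 105 122 107  87  80  7
[... 267 characters left out ...]
  94  94  94  94  98 112]
212 [126 140 159 130 125 124 126 124 123 122 117 101  93  94  93  94  93 101 122]
213 [159 127 134 130 131 129 130 126 127 124 108  96  95  96  94  93  96 110 124]
214 [150 125 120 120 125 127 131 131 130 125 100  97 109 114 109 105 106 117 123]
(351.46153846153845, 204.69230769230768) [[605.51951447 180.37121266  54.5       ]] expected px of centre [[351.78513942 204.8299283 ]]
model I [606.96382721 181.69929025  54.29114491]
[[414.0, 405.0], [303.0, 380.0], [399.0, 187.0], [506.0, 209.0]]
opening [[422.0, 475.0], [279.0, 443.0], [384.0, 230.0], [520.0, 259.0]]
[[630.9 183.   56.7]
 [620.1 184.4  56.8]
 [597.2 184.   55.9]
 [570.8 183.2  52.7]
 [646.5 182.4  56.6]]
```

```bash
python3 - <<'E'
from h import *
import pickle
d=pickle.load(open('seat1.pkl','rb')); g=d['f'].mean(2)
np.set_printoptions(linewidth=220)
for r in range(210,221): print(r,g[r,341:358].astype(int))
print()
for r in range(192,199): print(r,g[r,347:364].astype(int))
f=cv2.resize(d['f'][190:222,335:368],None,fx=18,fy=18,interpolation=cv2.INTER_CUBIC); save(np.clip((f-80)*2.8,0,255).astype(np.uint8),'s22.png')
p,R,o=st(); C=corner(p,R); y=np.radians(-6.6);t=np.array([np.cos(y),np.sin(y),0]);n=np.array([-t[1],t[0],0])
I=C-2*t; b=C[2]+.6
Q=[np.array([*(I+a*t+c*n)[:2],z]) for z in (b,b+8) for a,c in((42,14),(42,-14),(-42,-14),(-42,14))]
print(((proj(d,Q)-[335,190]+.5)*18-.5).round(0).tolist())
E
```

```text
210 [103  96  96 128 186 156 125 126 132 123 117 116 117 114 100  94  95]
211 [116 112 115 153 194 133 121 127 131 124 124 124 119 107  95  94  94]
212 [130 128 126 140 159 130 125 124 126 124 123 122 117 101  93  94  93]
213 [187 185 159 127 134 130 131 129 130 126 127 124 108  96  95  96  94]
214 [212 199 150 125 120 120 125 127 131 131 130 125 100  97 109 114 109]
215 [208 183 146 170 131 118 119 112 122 123 123 118  99 104 122 122 121]
216 [206 179 165 189 177 125 117 105 114 120 120 119 113 117 122 124 123]
217 [207 203 201 205 200 129 115 112 118 123 122 122 119 122 123 123 122]
218 [164 166 170 188 192 136 121 122 131 122 118 119 113 121 124 123 122]
219 [133 132 136 149 154 133 130 135 137 135 128 123 118 122 124 119 114]
220 [133 132 133 134 134 130 133 135 136 133 134 133 134 135 131 124 121]

192 [156 149 114 103 151 158 157 158 158 155 156 157 150 123  99 117 147]
193 [155 146 107 111 156 158 157 157 149 123 121 120 119 105  91 105 120]
194 [153 137 102 117 156 156 156 149 117  93  95  93  98  97  89  94  95]
195 [150 125 102 130 154 159 157 145  99  93  90  95  99  91  88  94  93]
196 [175 119 105 145 155 155 155 146  97  91  93  99 102  88  92  93  95]
197 [184 110 114 180 151 139 141 136 103  97  95  97  99  88  94  94  94]
198 [149  84  95 164 133 125 128 130 119 116 111 105  92  93  94  94  94]
[[320.0, 473.0], [165.0, 439.0], [298.0, 170.0], [445.0, 201.0], [322.0, 437.0], [167.0, 403.0], [300.0, 135.0], [448.0, 166.0]]
```

View pics/s22.png

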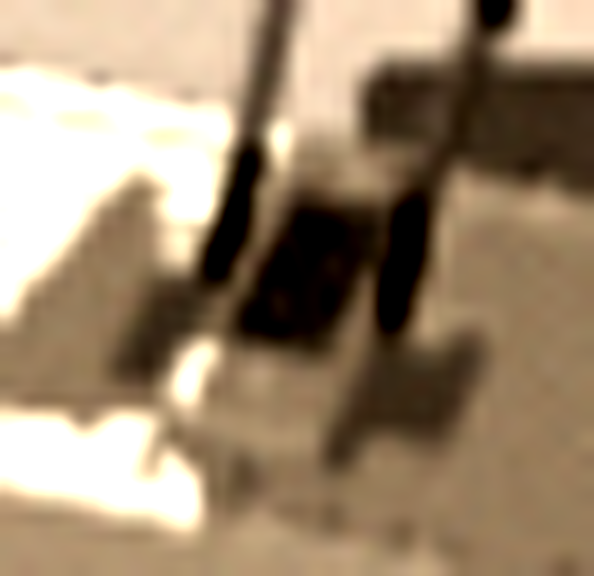

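jog_arm(
  steps=[
    {"turn": [0, 0, 0], "dp": [-0.005, 0, -0.06], "claw": 0.44},
    {"turn": [0, 0.0005, 0], "dp": [-0.005, 0, -0.1], "claw": 0.44},
    {"turn": [0, 0.0005, 0], "dp": [-0.005, 0, -0.1], "claw": 0.44},
    {"turn": [0, 0.0005, 0], "dp": [-0.005, 0, -0.1], "claw": 0.44},
  ],
)

```text
t: 13.08
ee_pos: [513.5, 192.4, 73.1]
orientation: [-1.56, 1.753, -0.911]
ft_force: [1.0, -0.3, -1.6]
width: 43.8
```

```bash
python3 - <<'E'
from h import *
import pickle
y=np.radians(-6.6);t=np.array([np.cos(y),np.sin(y)]); c=np.array([606.2,181.5])+2*t
d=avg('scene',4)
plan([*c,32],-6.6,35)
pickle.dump(d,open('seat2.pkl','wb'))
f=cv2.resize(d['f'][190:222,335:368],None,fx=18,fy=18,interpolation=cv2.INTER_CUBIC); save(np.clip((f-80)*2.4,0,255).astype(np.uint8),'s23.png')
p,R,o=st(); C=corner(p,R);t=np.array([*t,0]);n=np.array([-t[1],t[0],0])
I=C-2*t; b=C[2]+.6
Q=[np.array([*(I+a*t+c*n)[:2],z]) for z in (b,b+8) for a,c in((42,14),(42,-14),(-42,-14),(-42,14))]
print(((proj(d,Q)-[335,190]+.5)*18-.5).round(0).tolist())
I2=np.array([606.2,181.5,36.]);Q=[I2+a*t+b*n for a,b in((46,18),(46,-18),(-46,-18),(-46,18))];print('opening',((proj(d,Q)-[335,190]+.5)*18-.5).round(0).tolist())
E
```

```text
ee [513.8 192.5  73.4] target [513.4 192.2  68.3] dp [-0.005 -0.004 -0.063] turn [-0.0003  0.0002  0.0002] C now [608.6 181.5  37.1] w 43.4 F [ 0.1 -0.4 -0.4] t 13.2833
[[318.0, 508.0], [164.0, 473.0], [296.0, 204.0], [443.0, 235.0], [320.0, 472.0], [166.0, 438.0], [298.0, 169.0], [446.0, 201.0]]
opening [[332.0, 533.0], [134.0, 488.0], [280.0, 194.0], [468.0, 234.0]]
```

View pics/s23.png

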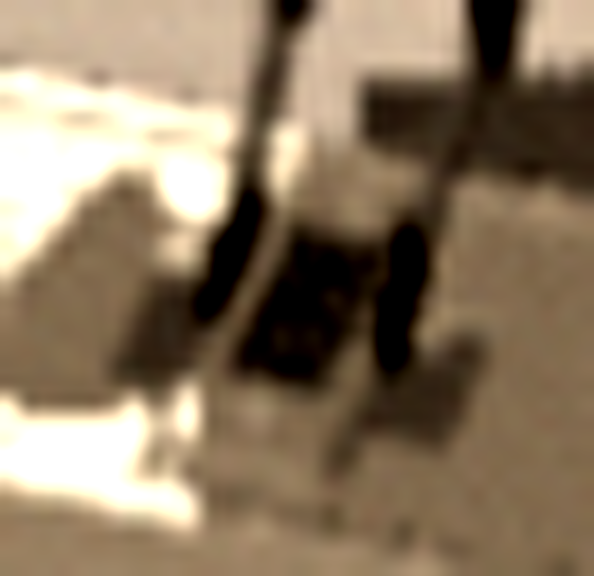

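```bash
python3 - <<'E'
from h import *
import pickle
d=pickle.load(open('seat2.pkl','rb')); t=np.radians(-6.6);t=np.array([np.cos(t),np.sin(t),0]);n=np.array([-t[1],t[0],0])
for I in ([606.2,181.5,36.],[607.1,181.7,36]):
  print([ (a,b,((proj(d,[I+a*t+b*n])[0]-[335,190]+.5)*18-.5).round(0).tolist()) for a,b in((20,-32),(20,32),(-20,32),(-20,-32),(46,18),(0,0))])
np.set_printoptions(linewidth=200)
g=d['f'].mean(2)
for r in range(206,220): print(r,g[r,337:366].astype(int))
E
```

```text
[(20, -32, [102.0, 385.0]), (20, 32, [449.0, 462.0]), (-20, 32, [507.0, 331.0]), (-20, -32, [167.0, 258.0]), (46, 18, [332.0, 533.0]), (0, 0, [305.0, 358.0])]
[(20, -32, [102.0, 388.0]), (20, 32, [449.0, 465.0]), (-20, 32, [507.0, 334.0]), (-20, -32, [167.0, 261.0]), (46, 18, [332.0, 536.0]), (0, 0, [306.0, 361.0])]
206 [123 124 124 123 124 117 101  94  90  66  73 111  95  72  74  75  86  79  86  67  58  97 125 123 124 124 124 123 120]
207 [123 123 124 122 122 109  95  94  88  72  96 108  79  73  74  73  79  87  97  61  62 106 131 129 127 127 124 124 123]
208 [124 122 123 122 119 102  93  96  92 100 111  97  75  83  79  82  77  91  95  56  75 123 125 115 115 123 123 123 123]
209 [123 125 123 121 111  97  93  95  99 110 111  82  74  81  78  81  86 110 105  54  71 109 110  97 102 119 122 123 123]
210 [122 124 124 121 104  96  94  97 109 118 108  89  87  75  71  79 100 118 107  77  84  97  98  98 105 119 123 122 124]
211 [122 122 121 122 116 118 107 121 153 124 119 115 116 105  97  94 107 116 105  90  93  93  94  97 114 124 123 122 122]
212 [130 128 127 128 145 173 134 148 187 131 125 1
[... 225 characters left out ...]
4 148 158 129 126 126 126 122 123 122 110 104 111 113 109 104 104 120 124 123 123 124 125]
215 [209 207 210 212 208 183 139 150 136 130 131 130 130 128 126 122 106 105 122 123 121 119 118 124 123 123 122 123 124]
216 [211 210 212 210 204 178 161 165 132 126 127 127 127 131 131 124 112 117 123 123 123 122 123 123 125 122 124 124 124]
217 [164 168 178 191 206 204 200 197 171 126 118 119 123 127 129 126 121 122 124 122 124 122 123 124 121 124 123 123 124]
218 [133 134 141 149 165 168 173 187 184 133 123 125 129 122 120 119 112 123 123 123 122 122 124 125 123 123 124 122 123]
219 [131 132 132 132 134 132 137 148 153 134 132 135 139 132 127 123 117 122 121 121 112 123 121 124 124 123 126 122 124]
```

```bash
python3 - <<'E'
from h import *
import pickle
d=pickle.load(open('seat2.pkl','rb'))
for z in (45.7,46.5): print(plane(d,[[351.7,206.6]],z))
g=cv2.resize(d['f'].mean(2)[190:222,335:368],None,fx=18,fy=18,interpolation=cv2.INTER_CUBIC)
m=(g<92).astype(np.uint8); m[:225]=0; m[395:]=0
n,l,s,c=cv2.connectedComponentsWithStats(m)
for i in range(1,n):
  if s[i][4]>800: print(s[i],c[i])
E
```

```text
[[603.87826785 181.32370603  45.7       ]]
[[604.91355686 181.4528968   46.5       ]]
[ 174  225   88  106 4254] [219.82416549 276.60813352]
[  236   225   194   165 20692] [338.97559443 306.40435917]
```

jog_arm(
  steps=[
    {"turn": [0, 0, 0], "dp": [0, 0, -0.03], "claw": 0.44},
    {"turn": [0, 0, 0], "dp": [0, 0, -0.04], "claw": 0.44},
    {"turn": [0, 0, 0], "dp": [0, 0, -0.05], "claw": 0.44},
    {"turn": [0, 0, 0], "dp": [0, 0, -0.05], "claw": 0.44},
    {"turn": [0, 0, 0], "dp": [0, 0, -0.05], "claw": 0.44},
  ],
)

```text
t: 13.7
ee_pos: [513.7, 192.5, 69.3]
orientation: [-1.559, 1.752, -0.911]
ft_force: [0.2, 1.2, -1.5]
width: 43.5
```

```bash
python3 - <<'E'
from h import *
d=avg('scene',3)
plan([608.2,181.3,28],-6.6,35)
f=cv2.resize(d['f'][190:222,335:368],None,fx=18,fy=18,interpolation=cv2.INTER_CUBIC); save(np.clip((f-80)*2.4,0,255).astype(np.uint8),'s24.png')
print(ctrl.get_obs()['moment'])
E
```

```text
ee [513.8 192.5  69.4] target [513.4 192.3  64.3] dp [-0.005 -0.003 -0.064] turn [-0.0003  0.0002  0.0002] C now [608.6 181.5  33.2] w 43.8 F [ 0.4  0.7 -0.9] t 13.85
[-0.03527278 -0.40271563  0.01594469]
```

View pics/s24.png

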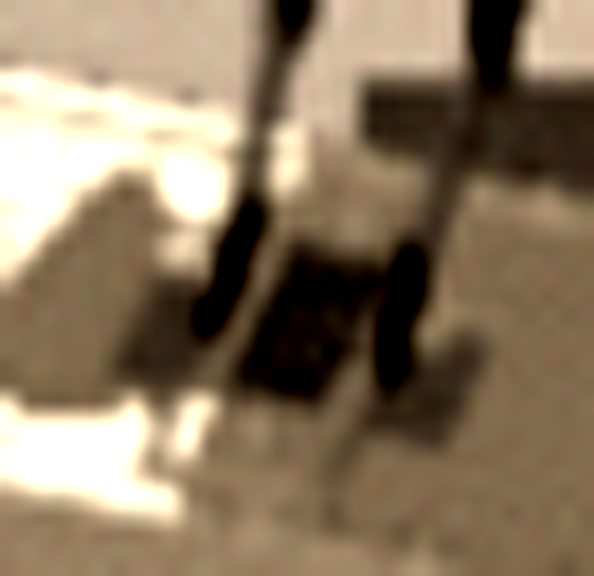

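jog_arm(
  steps=[
    {"turn": [0, 0, 0], "dp": [0, 0, -0.015], "claw": 0.44},
    {"turn": [0, 0, 0], "dp": [0, 0, -0.025], "claw": 0.44},
    {"turn": [0, 0, 0], "dp": [0, 0, -0.025], "claw": 0.44},
    {"turn": [0, 0, 0], "dp": [0, 0, -0.025], "claw": 0.44},
  ],
)

```text
t: 14.18
ee_pos: [513.7, 192.5, 67.3]
orientation: [-1.559, 1.752, -0.912]
ft_force: [1.3, -0.6, -1.6]
width: 43.5
```

jog_arm(
  steps=[
    {"turn": [0, 0, 0], "dp": [0, 0, -0.015], "claw": 0.44},
    {"turn": [0, 0, 0], "dp": [0, 0, -0.015], "claw": 0.44},
    {"turn": [0, 0, 0], "dp": [0, 0, -0.015], "claw": 0.44},
  ],
)

```text
t: 14.43
ee_pos: [513.7, 192.5, 66.1]
orientation: [-1.559, 1.752, -0.911]
ft_force: [0.6, -0.9, -1.4]
width: 43.7
```

```bash
python3 - <<'E'
from h import *
d=avg('scene',3)
plan([608.2,181.3,28],-6.6,35)
f=cv2.resize(d['f'][190:222,335:368],None,fx=18,fy=18,interpolation=cv2.INTER_CUBIC); save(np.clip((f-80)*2.4,0,255).astype(np.uint8),'s25.png')
print(ctrl.get_obs()['moment'])
E
```

```text
ee [513.8 192.5  66.1] target [513.4 192.3  64.3] dp [-0.005 -0.003 -0.023] turn [-0.0003  0.0002  0.0002] C now [608.6 181.5  29.9] w 43.3 F [-0.1 -0.3 -1.9] t 14.5833
[-0.01338636 -0.43981868 -0.00816429]
```

View pics/s25.png

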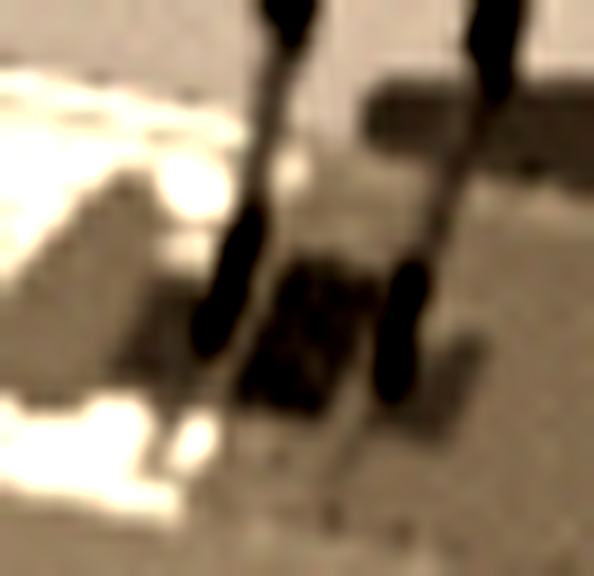

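jog_arm(
  steps=[
    {"turn": [0, 0, 0], "dp": [0, 0, -0.015], "claw": 0.44},
    {"turn": [0, 0, 0], "dp": [0, 0, -0.015], "claw": 0.44},
    {"turn": [0, 0, 0], "dp": [0, 0, -0.015], "claw": 0.44},
  ],
)

```text
t: 14.83
ee_pos: [513.6, 192.5, 64.9]
orientation: [-1.559, 1.752, -0.911]
ft_force: [0.1, 0.4, -0.8]
width: 43.9
```

jog_arm(
  steps=[
    {"turn": [0, 0, 0], "dp": [0, 0, -0.015], "claw": 0.44},
    {"turn": [0, 0, 0], "dp": [0, 0, -0.015], "claw": 0.44},
    {"turn": [0, 0, 0], "dp": [0, 0, -0.015], "claw": 0.44},
  ],
)

```text
t: 15.08
ee_pos: [513.7, 192.5, 63.9]
orientation: [-1.559, 1.752, -0.911]
ft_force: [1.2, -0.1, 0.0]
width: 43.9
```

jog_arm(
  steps=[
    {"turn": [0, 0, 0], "dp": [0, 0, -0.012], "claw": 0.44},
    {"turn": [0, 0, 0], "dp": [0, 0, -0.012], "claw": 0.44},
    {"turn": [0, 0, 0], "dp": [0, 0, -0.012], "claw": 0.44},
  ],
)

```text
t: 15.33
ee_pos: [513.5, 192.7, 63.4]
orientation: [-1.56, 1.753, -0.911]
ft_force: [-3.5, 0.9, 4.8]
width: 43.7
```

```bash
python3 - <<'E'
from h import *
d=avg('scene',3)
plan([608.2,181.3,28],-6.6,35)
f=cv2.resize(d['f'][190:222,335:368],None,fx=18,fy=18,interpolation=cv2.INTER_CUBIC); save(np.clip((f-80)*2.4,0,255).astype(np.uint8),'s26.png')
E
```

```text
ee [513.5 192.7  63.3] target [513.4 192.3  64.3] dp [-0.001 -0.006  0.012] turn [-0.0005 -0.      0.0002] C now [608.3 181.8  27. ] w 43.4 F [-3.2  0.9  5.2] t 15.4833
```

View pics/s26.png

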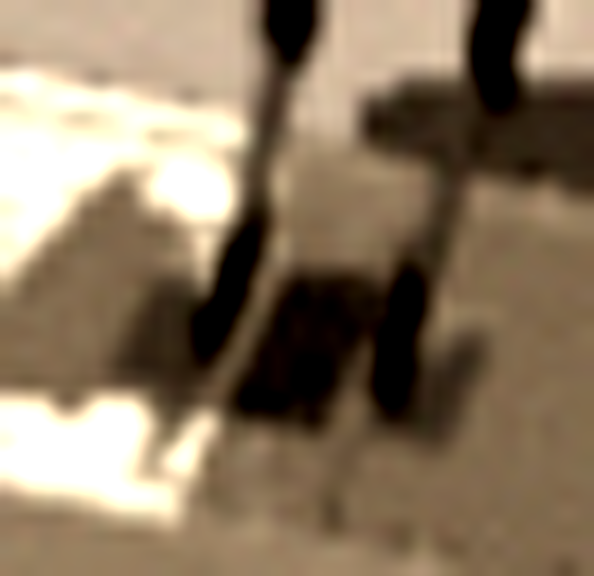

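Contact comes at an insert bottom height of about 28 mm (ledge level), and the picture shows the insert flush in the opening. Releasing it.

jog_arm(
  steps=[
    {"turn": [0, 0, 0], "dp": [0, 0, 0.006], "claw": 0.48},
    {"turn": [0, 0, 0], "dp": [0, 0, 0.006], "claw": 0.52},
    {"turn": [0, 0, 0], "dp": [0, 0, 0.006], "claw": 0.56},
    {"turn": [0, 0, 0], "dp": [0, 0, 0.006], "claw": 0.58},
    {"turn": [0, 0, 0], "dp": [0, 0, 0.006], "claw": 0.58},
    {"turn": [0, 0, 0], "dp": [0, 0, 0.006], "claw": 0.58},
    {"turn": [0, 0, 0], "dp": [0, 0, 0.006], "claw": 0.58},
  ],
)

```text
t: 16.07
ee_pos: [513.5, 192.7, 63.7]
orientation: [-1.56, 1.753, -0.911]
ft_force: [0.2, 0.8, -0.7]
width: 51.2
```

```bash
python3 - <<'E'
from h import *
d=avg('scene',2); p,R,o=st(); print(p,o['width'],o['ft_force'])
f=cv2.resize(d['f'][190:222,335:368],None,fx=18,fy=18,interpolation=cv2.INTER_CUBIC); save(np.clip((f-80)*2.4,0,255).astype(np.uint8),'s27.png')
E
```

```text
[513.47719934 192.68790989  63.71967738] 51.01388520416482 [-0.53241992  0.40542545 -1.10322935]
```

View pics/s27.png

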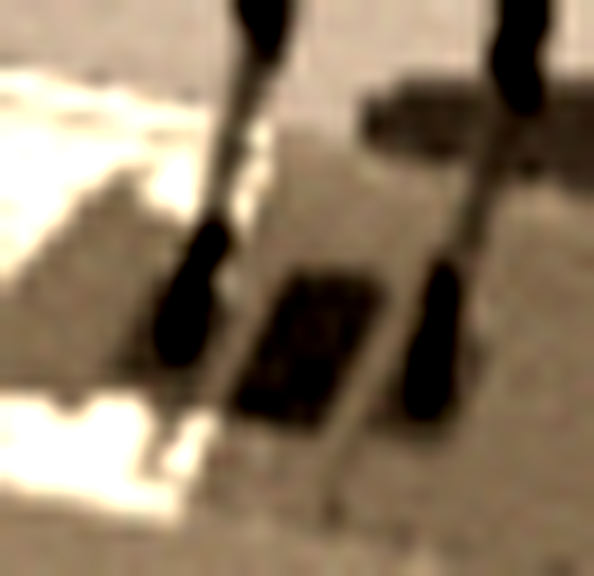

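jog_arm(
  steps=[
    {"turn": [0, 0, 0], "dp": [0, 0, 0.08], "claw": 0.58},
    {"turn": [0, 0, 0], "dp": [0, 0, 0.2], "claw": 0.58},
    {"turn": [0, 0, 0], "dp": [0, 0, 0.45], "claw": 0.58},
    {"turn": [0, 0, 0], "dp": [0, 0, 0.8], "claw": 0.58},
    {"turn": [0, 0, 0], "dp": [0, 0, 1], "claw": 0.58},
    {"turn": [0, 0, 0], "dp": [0, 0, 1], "claw": 0.58},
  ],
)

```text
t: 16.67
ee_pos: [515.9, 193.3, 147.7]
orientation: [-1.554, 1.748, -0.913]
ft_force: [0.3, 0.2, -1.2]
width: 51.5
```

jog_arm(
  steps=[
    {"turn": [0, 0, 0], "dp": [-0.1, -0.2, 0.2], "claw": 0.58},
    {"turn": [0, 0, 0], "dp": [-0.2, -0.6, 0.2], "claw": 0.58},
    {"turn": [0, 0, 0], "dp": [-0.2, -1, 0.2], "claw": 0.58},
    {"turn": [0, 0, 0], "dp": [-0.2, -1, 0.2], "claw": 0.58},
  ],
)

```text
t: 17.0
ee_pos: [499.3, 109.1, 163.4]
orientation: [-1.553, 1.75, -0.916]
ft_force: [-0.4, -0.3, -1.5]
width: 50.8
```

jog_arm(
  steps=[
    {"turn": [0, 0, 0], "dp": [0, -0.4, 0], "claw": 0.58},
    {"turn": [0, 0, 0], "dp": [0, -0.7, 0], "claw": 0.58},
    {"turn": [0, 0, 0], "dp": [0, -1, 0], "claw": 0.58},
    {"turn": [0, 0, 0], "dp": [0, -1, 0], "claw": 0.58},
  ],
)

```text
t: 17.33
ee_pos: [499.1, 25.9, 162.7]
orientation: [-1.553, 1.753, -0.918]
ft_force: [-0.1, -0.3, -1.1]
width: 51.2
```

```bash
python3 - <<'E'
from h import *
import pickle
p,R,o=st(); print(p,o['width'],o['t'])
d=avg('scene',2);T=avg('top',2); pickle.dump((d,T),open('after.pkl','wb'))
ecrop(d,325,180,375,225,14,'s28.png',1.2,40); ecrop(T,240,160,310,210,10,'t28.png',2,40); save(d['img'],'s29.png')
E
```

```text
[499.07914071  25.90317974 162.72253274] 51.157795862680295 17.3333
```

View pics/s28.png

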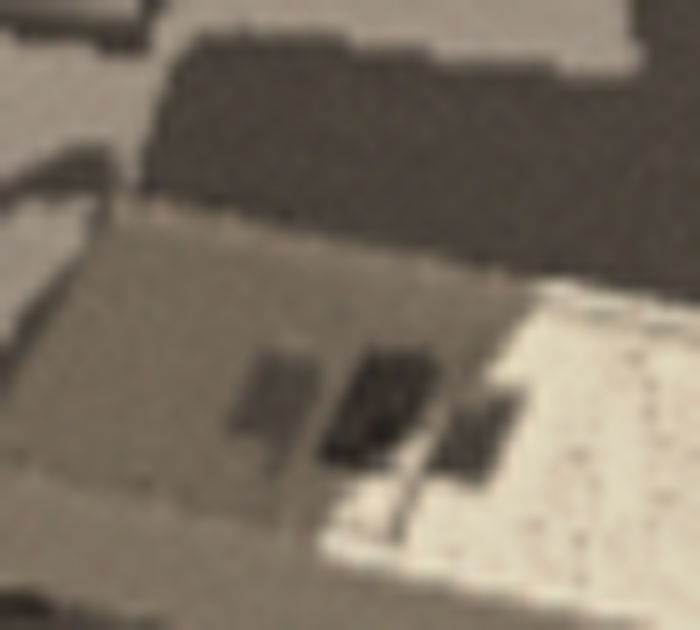

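View pics/t28.png

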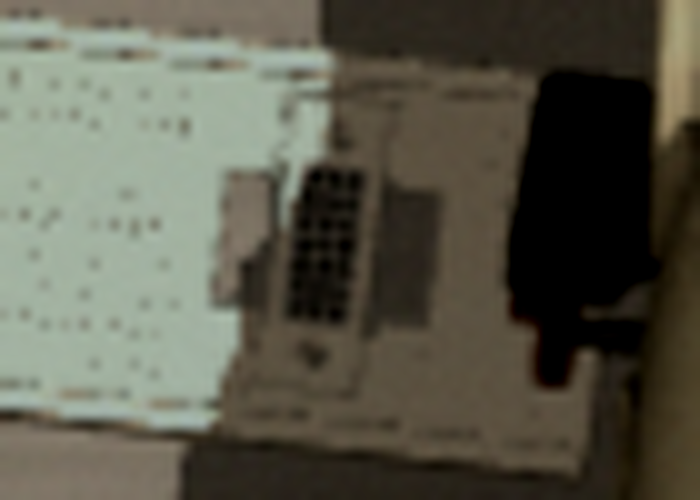

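View pics/s29.png

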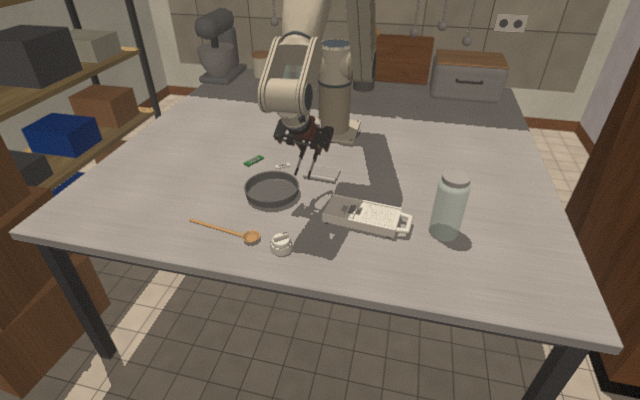

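The insert is seated. The scene crop shows it flush, and in the top crop its hole sits over the pin at about (271,195) with even gaps on both sides. Now I'll level the tongs and carry them back to the open counter.

jog_arm(
  steps=[
    {"turn": [0, 0, 0], "dp": [0, -0.3, 0], "claw": 0.58},
    {"turn": [-0.004, -0.035, 0], "dp": [0.02, -0.6, 0], "claw": 0.58},
    {"turn": [-0.009, -0.075, 0], "dp": [0.05, -1, 0], "claw": 0.58},
    {"turn": [-0.013, -0.11, 0], "dp": [0.05, -1, 0], "claw": 0.58},
    {"turn": [-0.018, -0.15, 0], "dp": [0.05, -1, 0], "claw": 0.58},
    {"turn": [-0.0224, -0.193, 0], "dp": [0.05, -1, 0], "claw": 0.58},
    {"turn": [-0.0224, -0.193, 0], "dp": [0.05, -1, 0], "claw": 0.58},
  ],
)

```text
t: 18.12
ee_pos: [499.0, -48.5, 162.9]
orientation: [-1.145, 1.29, -1.294]
ft_force: [-1.3, -0.8, -1.1]
width: 51.0
```

jog_arm(
  steps=[
    {"turn": [0, 0, 0], "dp": [0, -0.3, 0], "claw": 0.58},
    {"turn": [0, 0, 0], "dp": [0, -0.7, 0], "claw": 0.58},
    {"turn": [0, 0, 0], "dp": [0, -1, 0], "claw": 0.58},
    {"turn": [0, 0, 0], "dp": [0, -1, 0], "claw": 0.58},
  ],
)

```text
t: 18.45
ee_pos: [500.2, -130.8, 163.2]
orientation: [-1.145, 1.291, -1.295]
ft_force: [0.6, 0.1, -1.1]
width: 51.0
```

jog_arm(
  steps=[
    {"turn": [0, 0, 0], "dp": [0, -0.4, 0], "claw": 0.58},
    {"turn": [0, 0, 0], "dp": [0, -0.8, 0], "claw": 0.58},
    {"turn": [0, 0, 0], "dp": [0, -1, 0], "claw": 0.58},
  ],
)

```text
t: 18.7
ee_pos: [501.3, -212.2, 163.2]
orientation: [-1.146, 1.291, -1.294]
ft_force: [0.4, -0.1, -0.8]
width: 51.4
```

jog_arm(
  steps=[
    {"turn": [0, 0, 0], "dp": [0, -0.4, 0], "claw": 0.58},
    {"turn": [0, 0, 0], "dp": [0, -0.8, 0], "claw": 0.58},
    {"turn": [0, 0, 0], "dp": [0, -1, 0], "claw": 0.58},
    {"turn": [0, 0, 0], "dp": [0, -1, 0], "claw": 0.58},
  ],
)

```text
t: 19.03
ee_pos: [502.3, -294.3, 163.0]
orientation: [-1.145, 1.293, -1.295]
ft_force: [-0.1, 0.3, -1.4]
width: 51.2
```

```bash
python3 - <<'E'
from h import *
p,R,o=st(); print(p,R.round(3),o['width'],o['t'],o['qpos'].round(2))
E
```

```text
[ 502.27286757 -294.27121623  163.03732253] [[-0.117  0.005  0.993]
 [-0.993  0.003 -0.117]
 [-0.004 -1.     0.005]] 51.16074906349908 19.0333 [-0.55  0.41  1.76  0.01  0.97  1.13]
```

jog_arm(
  steps=[
    {"turn": [0, 0, 0], "dp": [0.05, -0.4, -0.2], "claw": 0.58},
    {"turn": [0, -0.001, 0], "dp": [0.1, -0.83, -0.6], "claw": 0.58},
    {"turn": [0.001, -0.001, 0], "dp": [0.1, -0.83, -1], "claw": 0.58},
    {"turn": [0.001, -0.001, 0], "dp": [0.1, -0.83, -1], "claw": 0.58},
    {"turn": [0.001, -0.001, 0], "dp": [0.1, -0.83, -1], "claw": 0.58},
  ],
)

```text
t: 19.45
ee_pos: [509.1, -358.1, 80.8]
orientation: [-1.142, 1.298, -1.288]
ft_force: [0.3, 0.1, -0.4]
width: 51.1
```

jog_arm(
  steps=[
    {"turn": [0, 0, 0], "dp": [0, 0, -0.3], "claw": 0.58},
    {"turn": [0, 0, 0], "dp": [0, 0, -0.6], "claw": 0.58},
    {"turn": [0, 0, 0], "dp": [0, 0, -0.85], "claw": 0.58},
    {"turn": [0, 0, 0], "dp": [0, 0, -0.85], "claw": 0.58},
    {"turn": [0, 0, 0], "dp": [0, 0, -0.85], "claw": 0.58},
  ],
)

```text
t: 19.87
ee_pos: [509.8, -356.9, 14.0]
orientation: [-1.142, 1.297, -1.287]
ft_force: [-0.3, -0.7, -1.3]
width: 51.5
```

```bash
python3 - <<'E'
from h import *
p,R,o=st(); print(p,R.round(3),o['width'],o['t'])
E
```

```text
[ 509.84494209 -356.85016629   14.04974172] [[-0.116  0.003  0.993]
 [-0.993  0.011 -0.116]
 [-0.011 -1.     0.002]] 51.46488254281726 19.8667
```

jog_arm(
  steps=[
    {"turn": [-0.0035, 0.001, 0], "dp": [0, 0, -0.2], "claw": 0.58},
    {"turn": [-0.0035, 0.001, 0], "dp": [0, 0, -0.36], "claw": 0.58},
    {"turn": [-0.0035, 0.001, 0], "dp": [0, 0, -0.36], "claw": 0.58},
    {"turn": [-0.0035, 0.001, 0], "dp": [0, 0, -0.36], "claw": 0.58},
  ],
)

```text
t: 20.2
ee_pos: [510.1, -356.6, -14.1]
orientation: [-1.152, 1.294, -1.294]
ft_force: [0.3, -0.5, -1.7]
width: 51.4
```

jog_arm(
  steps=[
    {"turn": [0, 0, 0], "dp": [0, 0, -0.03], "claw": 0.58},
    {"turn": [0, 0, 0], "dp": [0, 0, -0.03], "claw": 0.58},
    {"turn": [0, 0, 0], "dp": [0, 0, -0.03], "claw": 0.58},
  ],
)

```text
t: 20.45
ee_pos: [510.4, -356.9, -15.8]
orientation: [-1.152, 1.293, -1.294]
ft_force: [0.5, 0.3, -0.9]
width: 51.1
```

jog_arm(
  steps=[
    {"turn": [0, 0, 0], "dp": [0, 0, -0.03], "claw": 0.58},
    {"turn": [0, 0, 0], "dp": [0, 0, -0.03], "claw": 0.58},
    {"turn": [0, 0, 0], "dp": [0, 0, -0.03], "claw": 0.58},
  ],
)

```text
t: 20.7
ee_pos: [510.3, -356.9, -18.2]
orientation: [-1.152, 1.294, -1.294]
ft_force: [-0.1, -0.1, -1.2]
width: 51.0
```

jog_arm(
  steps=[
    {"turn": [0, 0, 0], "dp": [0, 0, -0.015], "claw": 0.58},
    {"turn": [0, 0, 0], "dp": [0, 0, -0.015], "claw": 0.58},
    {"turn": [0, 0, 0], "dp": [0, 0, -0.015], "claw": 0.58},
  ],
)

```text
t: 20.95
ee_pos: [510.4, -357.0, -19.4]
orientation: [-1.152, 1.293, -1.294]
ft_force: [-0.1, -0.4, 0.2]
width: 51.6
```

Light touch on the counter. Now I'll open slowly and lift clear.

jog_arm(
  steps=[
    {"turn": [0, 0, 0], "dp": [0, 0, -0.004], "claw": 0.62},
    {"turn": [0, 0, 0], "dp": [0, 0, -0.004], "claw": 0.66},
    {"turn": [0, 0, 0], "dp": [0, 0, -0.004], "claw": 0.75},
    {"turn": [0, 0, 0], "dp": [0, 0, 0], "claw": 0.9},
    {"turn": [0, 0, 0], "dp": [0, 0, 0], "claw": 0.95},
    {"turn": [0, 0, 0], "dp": [0, 0, 0], "claw": 0.95},
    {"turn": [0, 0, 0], "dp": [0, 0, 0], "claw": 0.95},
  ],
)

```text
t: 21.53
ee_pos: [510.4, -357.0, -19.4]
orientation: [-1.152, 1.293, -1.294]
ft_force: [-0.3, 1.2, 0.2]
width: 83.0
```

jog_arm(
  steps=[
    {"turn": [0, 0, 0], "dp": [0, 0, 0.1], "claw": 0.95},
    {"turn": [0, 0, 0], "dp": [0, 0, 0.3], "claw": 0.95},
    {"turn": [0, 0, 0], "dp": [0, 0, 0.6], "claw": 0.95},
    {"turn": [0, 0, 0], "dp": [0, 0, 1], "claw": 0.95},
    {"turn": [0, 0, 0], "dp": [0, 0, 1], "claw": 0.95},
  ],
)

```text
t: 21.95
ee_pos: [513.5, -359.3, 66.6]
orientation: [-1.15, 1.286, -1.301]
ft_force: [0.4, -0.4, 0.5]
width: 83.4
```

jog_arm(
  steps=[
    {"turn": [0, 0, 0], "dp": [0, 0, 0.5], "claw": 0.95},
    {"turn": [0, 0, 0], "dp": [-0.3, -0.3, 1], "claw": 0.95},
    {"turn": [0, 0, 0], "dp": [-0.9, -0.9, 1], "claw": 0.95},
    {"turn": [0, 0, 0], "dp": [-1, -1, 1], "claw": 0.95},
    {"turn": [0, 0, 0], "dp": [-1, -1, 1], "claw": 0.95},
  ],
)

```text
t: 22.37
ee_pos: [430.5, -443.4, 148.6]
orientation: [-1.15, 1.285, -1.307]
ft_force: [0.1, 0.4, -0.3]
width: 82.9
```

jog_arm(
  steps=[
    {"turn": [0, 0, 0], "dp": [-1, -1, 0], "claw": 0.95},
    {"turn": [0, 0, 0], "dp": [-1, -1, 0], "claw": 0.95},
    {"turn": [0, 0, 0], "dp": [-1, -1, 0], "claw": 0.95},
    {"turn": [0, 0, 0], "dp": [-1, -1, 0], "claw": 0.95},
    {"turn": [0, 0, 0], "dp": [-1, -1, 0], "claw": 0.95},
  ],
)

```text
t: 22.78
ee_pos: [349.4, -524.1, 148.4]
orientation: [-1.148, 1.288, -1.309]
ft_force: [-0.6, 0.5, -0.1]
width: 83.4
```

```bash
python3 - <<'E'
from h import *
p,R,o=st(); print(p,o['width'],o['t'])
d=avg('scene',3);T=avg('top',3); save(T['img'],'t30.png')
ecrop(d,325,180,375,225,14,'s30.png',1.2,40); ecrop(T,240,160,310,210,11,'t31.png',1.8,30); ecrop(d,180,120,300,210,6,'s32.png',1.2,40)
P=pts({**T,'range_z':T['rz']},[[270,180],[272,184],[271.5,188],[265,180],[285,185],[245,180]]);print(P.round(1))
def un(u,v): return [(u+.5)/11-.5+240,(v+.5)/11-.5+160]
E
```

```text
[ 349.39657948 -524.0836922   148.4287621 ] 83.4484341238239 22.7833
[[618.3 188.4  38.2]
 [607.  182.8  34.8]
 [594.9 183.9  37.1]
 [624.2 207.9   0.9]
 [603.8 144.8  35.7]
 [619.1 261.9  35.4]]
```

View pics/t30.png

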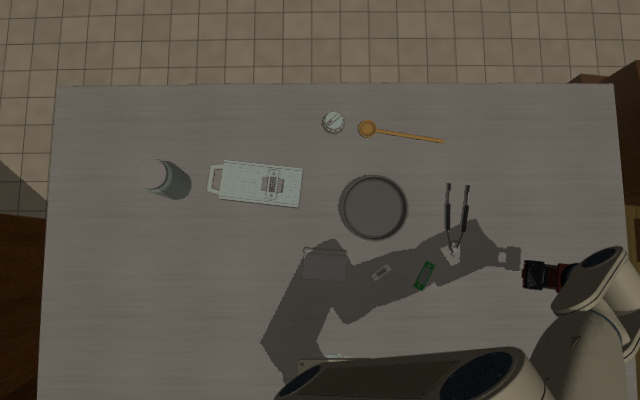

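View pics/s30.png

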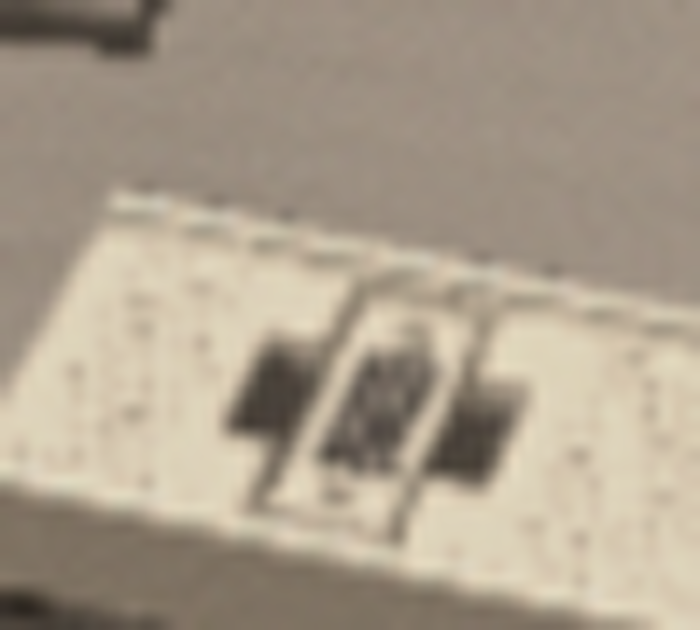

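View pics/t31.png

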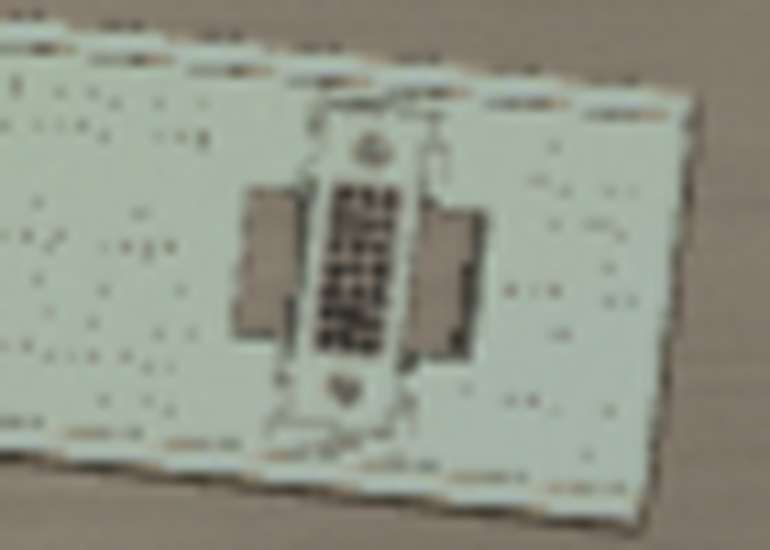

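View pics/s32.png

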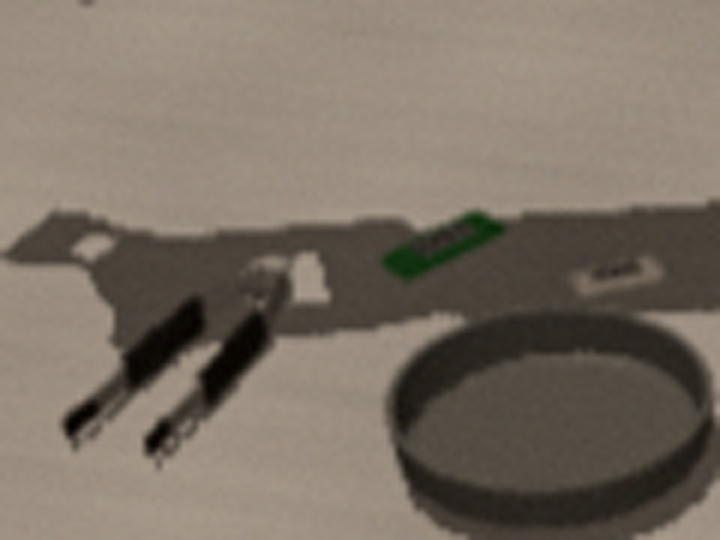

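```bash
python3 - <<'E'
from h import *
T=avg('top',5); T['range_z']=T['rz']; t=np.radians(-6.6);t=np.array([np.cos(t),np.sin(t),0]);n=np.array([-t[1],t[0],0]);I=np.array([605.6,181.4,36])
def zz(a,b):
    px=proj(T,[I+x*t+y*n for x in np.linspace(*a,9) for y in np.linspace(*b,5)]).round().astype(int); return np.median(pts(T,px)[:,2]).round(1)
print('far end',zz((25,39),(-10,10)),'near end',zz((-39,-25),(-10,10)),'deck',zz((-30,30),(45,65)),zz((-30,30),(-65,-45)))
ys,xs=np.mgrid[165:250,335:412]; P=pts(T,np.c_[xs.ravel(),ys.ravel()]); D=P[(P[:,2]>33)&(P[:,2]<44)][:,:2].astype(np.float32); print('dish',cv2.minEnclosingCircle(D))
print(ctrl.close_job())
E
```

```text
far end 36.1 near end 35.8 deck 36.2 35.8
dish ((536.8765869140625, -114.55894470214844), 96.6565933227539)
the job is handed in; nothing more can be done
None
```

The insert is fully home on the two pins of the grater board, toothed face up, and the tongs are lying flat on the open counter. The gripper never touched the insert. I handed the job in at about 23 s of the 54 s allowed.

- **Which insert:** I took the white one in the dish, about 84 mm long. The smaller white one and the green one stayed where they were.
- **First grasp missed:** The gripper closed in the air above the tongs. The fingertips were about 23 mm short of the TCP position the robot reported. I measured this in the images, corrected for it, and the second grasp held without disturbing the tongs.
- **Carrying and seating:** I tilted the tongs 35°, clamped the insert in the dish (opening about 43.6 mm) and lowered it until it touched at ledge height. The reaction was about 5 N. I then let it go and laid the tongs back near their original spot.
- **Last checks:**
  - By depth, the insert's ends are at 36.1 and 35.8 mm and the deck at 35.8 to 36.2 mm, so it is flush.
  - Both holes show over the pins.
  - The dish centre moved 0.5 mm at most, which is within measurement noise.
  - The other things look unmoved.
  - The robot stood clear of everything at hand-in.
- **What disagreed:** The two cameras differed by about 2 mm on the seat position, and I steered to the middle of that. The contact force settled it.

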